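Post polished hinge leaves into the left-hand and right-hand boxes

TASK

Three polished brass hinge leaves, a mix of left- and right-hand ones, stand in the wooden rack. Post each one, plain end first and with its knuckle at the wide end of the slot, through the sloping lid of the box for its hand, left-hand leaves into the blue box and right-hand leaves into the yellow one, so that every leaf drops right inside; a leaf held knuckle end up with its bulging face towards you is left-hand if the knuckle is on the left. Do not push the tweezers, the brush or the little steel dish about.

Things in the scene. Friction and masses are not known exactly. Their poses are not given: they have to be found in the camera images.
- leaf_left_a: LEFT-HAND brass hinge leaf, 70 x 36 x 4 mm plate, 90 g; round knuckle (diameter 9, 35 long) on the +y edge of the upper half, 5 proud of the front face, flush with the back. Origin: mid-length, mid-width, mid-plate. z: to the knuckle end; -x: out of the front. It spans x -7 to +2; knuckle axis at x -2.5, y +13.5. Starts knuckle up in a groove, facing as leaf_right
- leaf_left_b: LEFT-HAND brass hinge leaf, 70 x 36 x 4 mm plate, 90 g; round knuckle (diameter 9, 35 long) on the +y edge of the upper half, 5 proud of the front face, flush with the back. Origin: mid-length, mid-width, mid-plate. z: to the knuckle end; -x: out of the front. It spans x -7 to +2; knuckle axis at x -2.5, y +13.5. Starts knuckle up in a groove, turned half round
- leaf_right: RIGHT-HAND brass hinge leaf, 70 x 36 x 4 mm plate, 90 g; round knuckle (diameter 9, 35 long) on the -y edge of the upper half, 5 proud of the front face, flush with the back. Origin: mid-length, mid-width, mid-plate. z: to the knuckle end; -x: out of the front. It spans x -7 to +2; knuckle axis at x -2.5, y -13.5. Starts knuckle up in a groove
- rack: wooden block, fixed, 150 (x) x 60 (y) x 35 high; origin: centre of its underside. Three grooves along its y at x = -50, 0, +50 mm, 6.5 wide, 22 deep, one leaf standing in each with its width along the groove: lower end 13 mm, top 83 mm above the worktop, 48 mm showing above the block; it can rock about 3 degrees
- box_left: blue steel posting box for left-hand leaves, fixed, 130 (x) x 106 (y), closed but for the slot in its lid. Origin: centre of the underside; -x is its front. The lid rises 35 degrees from 55 mm high at the front to 146 at the back. Felt-lined floor at 7 mm. Once let go in the slot a leaf falls in by its weight past a very light sprung dust flap (about 0.1 N)
- box_right: yellow steel posting box for right-hand leaves, fixed, 130 (x) x 106 (y), closed but for the slot in its lid. Origin: centre of the underside; -x is its front. The lid rises 35 degrees from 55 mm high at the front to 146 at the back. Felt-lined floor at 7 mm. Once let go in the slot a leaf falls in by its weight past a very light sprung dust flap (about 0.1 N)
- box_left_slot (a point): middle of the narrow part of the blue box's slot, 100.5 mm above the box's origin. Slot: 42.5 wide (y), 9 high (4.5 up, 4.5 down the slope); its -y end (right end seen from the front) is widened to 10.5 mm up the slope over 15 of the width, for the knuckle. A 20 mm deep throat makes leaves go in square to the lid, plain end first, bulging face up the slope
- box_right_slot (a point): middle of the narrow part of the yellow box's slot, 100.5 mm above the box's origin. Slot: 42.5 wide (y), 9 high (4.5 up, 4.5 down the slope); its +y end (left end seen from the front) is widened to 10.5 mm up the slope over 15 of the width, for the knuckle. A 20 mm deep throat makes leaves go in square to the lid, plain end first, bulging face up the slope
- tweezers: black steel tweezers lying on the worktop near its front edge, 134 x 15 x 8 mm; to be left alone
- brush: wooden bench brush lying on the worktop, 160 x 28 x 26 mm; to be left alone
- dish: small steel dish, 61 mm across, 12 high, on the worktop behind the rack; to be left alone. Near it, between the rack and the boxes, the fixed polishing machine's tall hood juts out to about x = 0.6 m, y = 0 to 0.2 m: cross there with the gripper closer to the robot (x about 0.42 m)
Not all that is in view belongs to the job. What is shaped like the leaf_left_b but red, turquoise or white is not meant.

How it is judged:
By the outcome, as a careful person would: the job done as asked, in the order asked, and still so for the second after the job is handed in, with the robot touching nothing.
It also fails if it takes over 72 s, if anything falls off the work surface, if the arm or the gripper's body presses on something with over 40 N, if the wrist force passes 120 N, or if a joint passes its speed limit or range.

ROBOT

A 7-joint arm with a two-finger parallel gripper is mounted at the origin on a cart in front of the work surface, level with it; the furniture and walls round the work are solid. World frame = base frame: x ahead of the robot, y to its left, z up, the work surface at z = 0. Lengths are in mm, angles in degrees, forces in N, time in s.
With the tool pointing down it reaches from about 350 to 900 mm from the base axis. Payload 8.1 kg.
Tool frame: the origin (TCP) lies on the centre line of the jaws, within the pads' length; the fingertips stand 8 mm ahead of it and the grasp point (between the pads) lies 11 mm behind it; z points along the fingers, y is the direction in which the jaws open and shut (so a half turn about z gives the same grasp; the last joint's range is limited). The gripper opens to 92 mm and grips with 3 to 60 N. Pads are 19 mm wide; open, the fingers measure 130 mm over their backs; the gripper's body (75 mm by 190 mm) begins 47 mm behind the grasp point.
Start: joints at [63.621, 24.895, 1.432, 90.138, -0.665, 64.973, -4.303], TCP at [218.862, -585.442, 199.542] pointing down, gripper open.
Joint ranges: [-149.89, 149.89], [-25.12, 119.58], [-72.63, 75.52], [4.76, 147.25], [-75.54, 255.54], [6.69, 114.76], [-157.13, 157.13]. Speed limits (degrees/s): [127.2, 127.2, 172.46, 172.46, 180, 180, 180].

INTERFACE

Orientations are given as a 3x3 rotation matrix whose columns are the frame's x, y, z axes.
In Python, from plant import ctrl gives the robot as it stands.
- The arm moves only by the tool apply_moves, never from a script. Its argument "motion" is a list of rows, each a list of 3 entries, a list of its own where there are three numbers: the shift along the world's x, y, z in units of 30 mm (1.0 is 30 mm), then the turn about the world's z in units of 5 degrees (1.0 is 5 degrees), then the opening, from 0 (shut) to 1 (fully open). In form: [[[tx, ty, tz], twist, fingers], ...]. A call has 1 to 20 rows; each row is the pose to reach, as a shift and turn from the pose commanded when the call began; what a row does not reach only later rows make up. A row lasts 1/12 s, in which the tool goes at most 41.7 mm and 7.16 degrees, less where a joint would pass 70% of its speed; a pose out of reach is approached as far as the arm can. A call with a gripper value outside its range is refused whole. The fingers move at their own pace and stop on an object; the grip force is fixed at half the most. Time passes only in rows, so rows that repeat a pose let the fingers close. It gives the time, the measured TCP pose, the force and the opening at its end, in the units of the state.
- ctrl.observe(): the state, without advancing time (a new reading comes with each control period).
- ctrl.capture(name): name is "scene" or "side" or "wrist"; returns (picture, depth): 400x640x3 uint8, blue, green, red; 400x640 float32, mm along the optical axis (not along the pixel's ray), 0 where there is no reading.
- ctrl.camera_model(name): a dict with "fovy" (degrees; the focal length in pixels is half the picture's height over the tangent of half this angle, whatever the lens; pixels are square), "cx", "cy" (the principal point, pixels), "R" (3x3) and "t" (3): a world point X has camera coordinates R X + t; the wrist camera has in their place "T_tool_cam" (4x4, takes a point from camera to tool coordinates, whose origin is the TCP and whose axes are the flange's). Camera axes: x right, y down, z forward; pixel columns grow to the right and rows downward; lengths in mm; the calibration is good to about 2 mm. The wrist camera is an equidistant fisheye: a pixel r from the principal point sees the ray r / f radians off the axis. A picture is of the moment at which its call begins: read the wrist's pose just before it. camera_model takes no time and is no camera call.
- ctrl.hand_in(): hands the job in, once; it reports no verdict.
The state is a dict: "time": time; "joint_positions": joint angles; "joint_vel": joint speeds; "joint_torque": joint torques, N m; "eef_pos": TCP position; "ee_rot": TCP orientation; "wrist_force": force on the tool from outside, world axes, zero at the start; "torque": the same for the moment, N m; "gripper_width": finger opening in mm.
Only numpy, scipy, OpenCV 4.12 (cv2) and the standard library are available. Lean on these libraries where they do the work, as an engineer would, in place of code of your own. Each camera call takes 0.05 s, during which the arm holds its last target. There are 200 camera calls.

## Working session

There is one attempt and no reset: what is moved stays moved. The work goes in short steps, Python scripts to look and compute and a tool call to move; the robot and the scene stay as the last step left them, time stands still between calls to the robot, and variables do not carry over. Pictures are saved under pics/ and viewed, about 8 in all and at most 12, crops included, and the job is handed in when it is done.

Besides the shell and the picture viewer there is one more tool, called as name([rows], argument=value, ...), one row to a line, values as JSON. apply_moves: Moves the arm, as the interface text tells. Its arguments: {"type":"object","properties":{"motion":{"type":"array","items":{"type":"array"}}},"required":["motion"]}

```bash
ls; mkdir -p pics; cat > h.py <<'E'
import numpy as np, cv2
from plant import ctrl
def cast(name,u,v,z):
    m=ctrl.camera_model(name);f=200/np.tan(np.radians(m['fovy']/2))
    R=np.array(m['R']);t=np.array(m['t']);c=-R.T@t
    d=R.T@np.array([(u-m['cx'])/f,(v-m['cy'])/f,1]);return c+d*(z-c[2])/d[2]
def cloud(name,depth):
    m=ctrl.camera_model(name);f=200/np.tan(np.radians(m['fovy']/2))
    v,u=np.mgrid[:400,:640];P=np.stack([(u-m['cx'])/f*depth,(v-m['cy'])/f*depth,depth],-1)
    return (P-np.array(m['t']))@np.array(m['R'])
E
python3 - <<'E'
from h import *
s=ctrl.observe();print(s)
for n in ['scene','side']:
    im,d=ctrl.capture(n);cv2.imwrite(f'pics/{n}0.png',im);np.savez(f'{n}0.npz',im=im,d=d);print(ctrl.camera_model(n))
print(ctrl.camera_model('wrist'))
E
```

```text
pics
{'time': 0.0, 'joint_positions': array([63.62081931, 24.93666392,  1.43162148, 90.1894523 , -0.66590566,
       64.97413975, -4.30430034]), 'joint_vel': array([-0.09192031, -0.09545671,  0.03162515,  0.09205375, -0.0712088 ,
       -0.00170205,  0.00672351]), 'joint_torque': array([-1.34574805e-06, -6.67848873e+01,  9.84908268e-01, -3.14464116e+01,
       -6.04780577e-02,  4.26665065e-02,  1.26370765e-04]), 'eef_pos': array([ 218.62986401, -584.91006014,  198.7405006 ]), 'ee_rot': array([[ 9.36708815e-01,  3.50108740e-01, -6.82605843e-04],
       [ 3.50109381e-01, -9.36707699e-01,  1.45203094e-03],
       [-1.31033428e-04, -1.59911689e-03, -9.99998713e-01]]), 'wrist_force': array([ 0.33755342, -0.2301216 , -0.51381843]), 'torque': array([ 0.0242097 ,  0.05252572, -0.01289311]), 'gripper_width': 92.17939267403192}
{'fovy': 52.184444309668145, 'cx': 321.7207219804297, 'cy': 197.20494315012036, 'R': array([[-0.77028561, -0.63767851, -0.00511897],
       [-0.26166217,  0.3233756 , -0.90937403],
       [ 0.58154363, -0.69913829, -0.41594791]]), 't': array([ 480.93053472,  186.74693935, 1063.35858835])}
{'fovy': 45.808337379410496, 'cx': 318.8192737458142, 'cy': 200.24659364336543, 'R': array([[-0.93078198, -0.36550108, -0.00733875],
       [-0.21038462,  0.55196494, -0.80689096],
       [ 0.29897025, -0.74949561, -0.59065483]]), 't': array([ 537.1520214 ,  101.78922448, 1496.88642238])}
{'fovy': 65.70646984690485, 'cx': 322.4050011631577, 'cy': 203.91639227965942, 'T_tool_cam': array([[-4.73583243e-04, -9.67216876e-01, -2.53951355e-01,
         6.88421835e+01],
       [ 9.99999700e-01, -6.13809661e-04,  4.72940817e-04,
        -4.21794214e-01],
       [-6.13314134e-04, -2.53951055e-01,  9.67216876e-01,
        -1.84419172e+02],
       [ 0.00000000e+00,  0.00000000e+00,  0.00000000e+00,
         1.00000000e+00]])}
```

View pics/scene0.png

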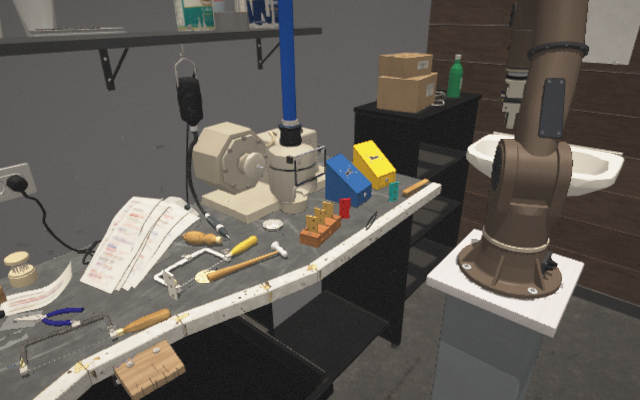

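View pics/side0.png

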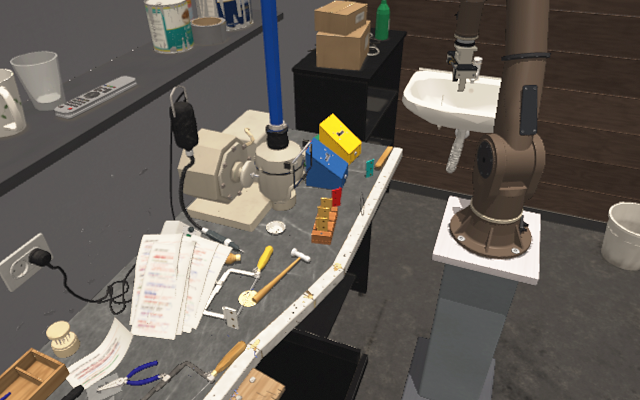

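Both views show the rack with three brass leaves (scene ~(320,225)), the blue box (348,180), the yellow box (374,163), a red decoy (345,208), a turquoise decoy (393,190), the dish (272,225), the tweezers (371,220) and the brush (415,187).

```bash
python3 - <<'E'
from h import *
for n,roi in [('scene',(290,120,450,260)),('side',(290,100,420,260))]:
    z=np.load(n+'0.npz');im,d=z['im'],z['d'];P=cloud(n,d)
    x0,y0,x1,y1=roi;hsv=cv2.cvtColor(im,cv2.COLOR_BGR2HSV)
    R=np.zeros(d.shape,bool);R[y0:y1,x0:x1]=1;R&=d>0
    H,S,V=[hsv[...,i].astype(int) for i in range(3)]
    for nm,m in dict(blue=(H>100)&(H<125)&(S>120),yellow=(H>22)&(H<32)&(S>180),red=((H<4)|(H>175))&(S>180),turq=(H>80)&(H<97)&(S>100),brown=(H>4)&(H<20)&(S>110)).items():
        m=(m&R).astype(np.uint8);k,l,st,c=cv2.connectedComponentsWithStats(m)
        for i in range(1,k):
            if st[i,4]<25: continue
            p=P[l==i];print(n,nm,st[i],'lo',np.percentile(p,3,0).round(),'hi',np.percentile(p,97,0).round())
            if nm in('blue','yellow') and st[i,4]>300:
                # lid plane normal by SVD of points
                from numpy.linalg import svd
                q=p
    cr=im[y0:y1,x0:x1] if n=='scene' else im[y0:y1,x0:x1]
    cv2.imwrite(f'pics/crop_{n}.png',cv2.resize(cr,None,fx=4.5,fy=4.2,interpolation=cv2.INTER_CUBIC))
E
```

```text
scene blue [ 326  153   45   54 1525] lo [ 513. -139.   13.] hi [638. -34. 140.]
scene yellow [354 141  41  36 617] lo [ 535. -331.   58.] hi [ 657. -228.  144.]
scene red [340 199  10  19 173] lo [486.  30.   8.] hi [507.  51.  70.]
scene turq [389 182  10  20 145] lo [ 435. -189.    5.] hi [ 453. -156.   70.]
scene brown [402 178  27  16 131] lo [ 411. -815. -160.] hi [ 613. -222.   28.]
scene brown [ 300  202   41   46 1107] lo [451.  98.   5.] hi [512. 242.  82.]
side blue [ 306  138   42   51 1435] lo [ 517. -138.   11.] hi [637. -30. 140.]
side yellow [320 114  41  40 641] lo [ 535. -328.   58.] hi [ 658. -228.  143.]
side red [332 188  10  18 136] lo [487.  30.   7.] hi [509.  54.  70.]
side turq [366 159   8  19 109] lo [ 437. -190.    4.] hi [ 455. -152.   71.]
side brown [375 146  18  22 146] lo [ 414. -417.   -1.] hi [ 439. -219.   30.]
side brown [312 198  26  47 847] lo [454.  98.   5.] hi [516. 244.  83.]
```

View pics/crop_scene.png

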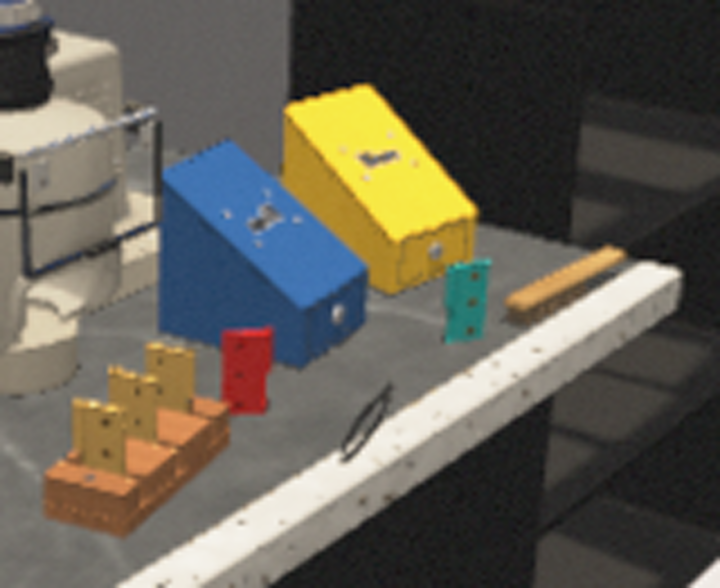

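apply_moves([
  [[3,12,3],7,1],
  [[3,12,3],7,1],
  [[3,12,3],7,1],
  [[3,12,3],7,1],
  [[3,12,3],7,1],
  [[3,12,3],7,1],
  [[3,12,3],7,1],
  [[3,12,3],7,1],
  [[3,12,3],7,1],
  [[6.5,23,3],13.9,1],
  [[6.5,23,3],13.9,1],
  [[6.5,23,3],13.9,1],
  [[6.5,23,3],13.9,1],
  [[6.5,23,3],13.9,1],
  [[6.5,23,3],13.9,1],
  [[6.5,23,3],13.9,1],
  [[6.5,23,3],13.9,1],
  [[8.7,25.2,1],13.9,1],
  [[8.7,25.2,1],13.9,1],
  [[8.7,25.2,1],13.9,1],
])

```text
time: 1.77
eef_pos: [480.1, 171.3, 229.2]
ee_rot: [[0.0, 1.0, 0.001], [1.0, -0.0, -0.0], [-0.0, 0.001, -1.0]]
wrist_force: [0.8, -2.5, 0.9]
gripper_width: 92.1
```

apply_moves([
  [[0,0,-1.3],0,1],
  [[0,0,-2.6],0,1],
  [[0,0,-2.6],0,1],
  [[0,0,-2.6],0,1],
  [[0,0,-2.6],0,1],
])

```text
time: 2.18
eef_pos: [479.8, 170.1, 153.9]
ee_rot: [[0.0, 1.0, 0.001], [1.0, -0.0, 0.001], [0.001, 0.001, -1.0]]
wrist_force: [0.5, 1.6, 0.2]
gripper_width: 92.0
```

```bash
cat >> h.py <<'E'
def wcloud(s,depth):
    m=ctrl.camera_model('wrist');f=200/np.tan(np.radians(m['fovy']/2));h,w=depth.shape
    v,u=np.mgrid[:h,:w];a=u-m['cx'];b=v-m['cy'];r=np.hypot(a,b)+1e-9;th=r/f
    k=np.tan(th)/r;P=np.stack([a*k*depth,b*k*depth,depth],-1)
    T=np.array(m['T_tool_cam']);Q=P@T[:3,:3].T+T[:3,3]
    return Q@np.array(s['ee_rot']).T+s['eef_pos']
def wproj(s,X):
    m=ctrl.camera_model('wrist');f=200/np.tan(np.radians(m['fovy']/2));T=np.array(m['T_tool_cam'])
    q=(np.atleast_2d(X)-s['eef_pos'])@np.array(s['ee_rot']);p=(q-T[:3,3])@T[:3,:3]
    r=np.hypot(p[:,0],p[:,1]);th=np.arctan2(r,p[:,2]);return np.c_[m['cx']+f*th*p[:,0]/r,m['cy']+f*th*p[:,1]/r]
E
python3 - <<'E'
from h import *
s=ctrl.observe();im,d=ctrl.capture('wrist');print(s['eef_pos'],s['joint_positions'])
np.savez('w1.npz',im=im,d=d,p=s['eef_pos'],R=s['ee_rot']);cv2.imwrite('pics/w1.png',im)
P=wcloud(s,d);x,y,z=P[...,0],P[...,1],P[...,2]
reg=(d>0)&(x>420)&(x<560)&(y>70)&(y<270)
top=reg&(z>72)&(z<90)
k,l,st,c=cv2.connectedComponentsWithStats(top.astype(np.uint8))
for i in range(1,k):
    if st[i,4]<20: continue
    p=P[l==i];print('leaf',st[i],p.mean(0).round(1),p.min(0).round(1),p.max(0).round(1),cv2.minAreaRect(p[:,:2].astype(np.float32)))
blk=reg&(z>28)&(z<42);p=P[blk];print('rack',cv2.minAreaRect(p[:,:2].astype(np.float32)),np.median(p[:,2]))
E
```

```text
[479.79679752 170.05940311 153.90007011] [  7.60532349  22.75203219 -43.29569579 106.99374298  18.38315315
  57.32815205 -43.54400222]
leaf [306 139  42  18 290] [486.4 218.3  81.5] [466.9 212.4  72.3] [500.9 226.6  84.3] ((484.58123779296875, 217.1851806640625), (35.229984283447266, 9.120209693908691), 20.30133628845215)
leaf [323 200  41  14 339] [499.5 168.5  80.5] [481.  163.2  72. ] [515.8 173.   84.3] ((498.3333740234375, 168.07904052734375), (34.76351547241211, 9.175910949707031), 1.216790795326233)
leaf [333 250  38  10 227] [509.7 120.9  78.8] [490.4 116.2  72. ] [524.1 124.4  83.8] ((507.1770935058594, 119.48332214355469), (34.18780517578125, 4.734025955200195), 9.786705017089844)
rack ((492.7528381347656, 168.086181640625), (60.96010971069336, 148.87933349609375), 11.193655014038086) 34.23126543323288
```

View pics/w1.png

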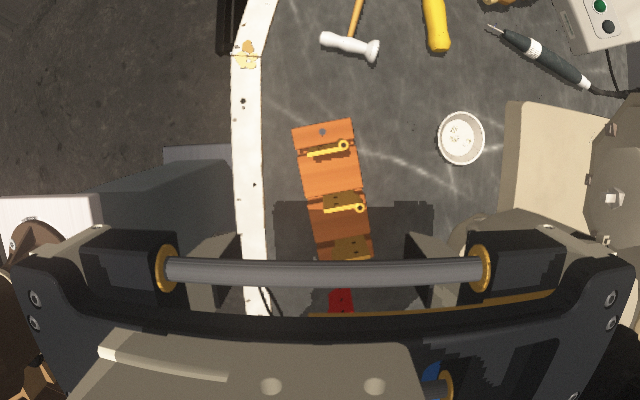

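apply_moves([
  [[-1,-1.5,0.7],0,1],
  [[-1.7,-3,0.7],0,1],
  [[-1.7,-3,0.7],0,1],
  [[-1.7,-3,0.7],0,1],
  [[-1.7,-3,0.7],0,1],
  [[-1.7,-3,0.7],0,1],
])

```text
time: 2.73
eef_pos: [429.6, 80.3, 175.0]
ee_rot: [[0.001, 1.0, 0.004], [1.0, -0.001, 0.0], [0.0, 0.004, -1.0]]
wrist_force: [-0.4, -0.1, -0.2]
gripper_width: 91.5
```

```bash
python3 - <<'E'
from h import *
s=ctrl.observe();im,d=ctrl.capture('wrist');print(s['eef_pos'],s['joint_positions'].round(1))
np.savez('w2.npz',im=im,d=d,p=s['eef_pos'],R=s['ee_rot'])
c=wproj(s,np.array([[484,217,83],[498,168,83],[507,120,83.]]));print(c)
x0,y0=int(c[:,0].mean())-70,int(c[:,1].mean())-90
cv2.imwrite('pics/w2.png',cv2.resize(im[max(y0,0):y0+180,x0:x0+150],None,fx=3.3,fy=3.3,interpolation=cv2.INTER_CUBIC));print(x0,y0)
hsv=cv2.cvtColor(im,cv2.COLOR_BGR2HSV);P=wcloud(s,d);x,y,z=P[...,0],P[...,1],P[...,2]
reg=(d>0)&(x>430)&(x<560)&(y>80)&(y<260)
p=P[reg&(z>30)&(z<39)];print('rack',cv2.minAreaRect(p[:,:2].astype(np.float32)))
top=reg&(z>76)&(z<90)
k,l,st,c=cv2.connectedComponentsWithStats(top.astype(np.uint8))
for i in range(1,k):
    if st[i,4]<15: continue
    p=P[l==i];print(st[i],p.mean(0).round(1),p.min(0).round(1),p.max(0).round(1))
E
```

```text
[429.6100855   80.25358021 175.01754614] [ 21.2  14.1 -45.4 114.3  12.2  56.1 -30.2]
[[381.98966785  51.3254275 ]
 [397.38967181 104.82469186]
 [405.64220966 157.57367553]]
325 14
rack ((492.68048095703125, 167.26690673828125), (60.869781494140625, 150.92227172851562), 11.068076133728027)
[362  44  40  15 244] [485.8 217.2  81.7] [466.6 211.2  76.6] [502.3 225.7  84.1]
[378 101  39  10 223] [500.4 167.5  82. ] [480.7 162.7  76.5] [516.1 172.6  83.9]
[385 154  39  16 236] [504.2 117.6  81.8] [488.7 108.9  76.2] [524.4 123.7  84.6]
```

View pics/w2.png

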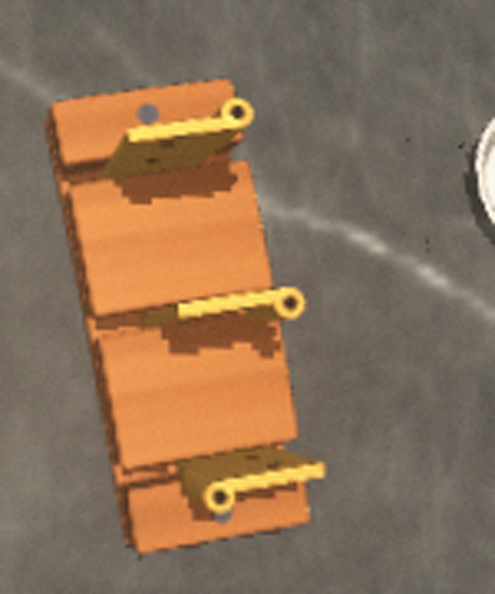

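apply_moves([
  [[0,-2,1],-2,1],
  [[0,-4,2],-4,1],
  [[0,-6,2.5],-7,1],
  [[0.5,-8.7,2.5],-11,1],
  [[1.7,-8.7,2.5],-18,1],
  [[1.7,-8.7,2.5],-18,1],
  [[1.7,-8.7,2.5],-18,1],
  [[1.7,-8.7,2.5],-18,1],
  [[1.7,-8.7,2.5],-18,1],
  [[1.7,-8.7,2.5],-18,1],
  [[1.7,-8.7,2.5],-18,1],
  [[1.7,-8.7,2.5],-18,1],
  [[1.7,-8.7,2.5],-18,1],
  [[1.7,-8.7,2.5],-18,1],
  [[1.7,-8.7,2.5],-18,1],
  [[1.7,-8.7,2.5],-18,1],
])

```text
time: 4.12
eef_pos: [479.8, -180.6, 248.3]
ee_rot: [[1.0, 0.004, 0.0], [0.004, -1.0, 0.0], [0.0, -0.0, -1.0]]
wrist_force: [-0.2, 0.2, 0.1]
gripper_width: 91.9
```

```bash
python3 - <<'E'
from h import *
s=ctrl.observe();im,d=ctrl.capture('wrist');print(s['eef_pos'],s['joint_positions'].round(1))
np.savez('w3.npz',im=im,d=d,p=s['eef_pos'],R=s['ee_rot'])
cv2.imwrite('pics/w3.png',im)
E
```

```text
[ 479.75447442 -180.62935442  248.2622919 ] [ 32.8  14.  -22.3 100.    5.7  67.2 -80.9]
```

View pics/w3.png

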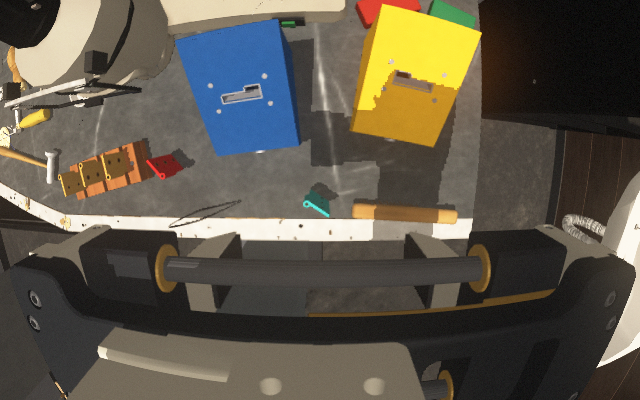

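w2 (crop origin (325,14), scale 3.3) confirms: top leaf has its knuckle at right and bulges up, so it is left_b; the middle one (knuckle right, bulging down) is leaf_right; the bottom one (knuckle left, bulging down) is left_a. w3 shows the blue slot at (241,95) and the yellow slot at (413,80).

```bash
python3 - <<'E'
from h import *
z=np.load('w3.npz');im,d=z['im'],z['d'];s=dict(eef_pos=z['p'],ee_rot=z['R'])
P=wcloud(s,d);hsv=cv2.cvtColor(im,cv2.COLOR_BGR2HSV);H,S,V=[hsv[...,i].astype(int) for i in range(3)]
cam=np.array(s['ee_rot'])@ctrl.camera_model('wrist')['T_tool_cam'][:3,3]+s['eef_pos']
U1=wcloud(s,np.ones_like(d)*100)-cam; U1/=np.linalg.norm(U1,axis=2,keepdims=True)
vis=im.copy()
for nm,m,sx,sy,sg in [('blue',(H>100)&(H<125)&(S>150),241,95,-1),('yellow',(H>15)&(H<35)&(S>150),413,80,1)]:
    k,l,st,c=cv2.connectedComponentsWithStats(m.astype(np.uint8));i=1+np.argmax(st[1:,4]);m=l==i
    m2=m&(d>0);p=P[m2]
    for it in range(6):
        c0=p.mean(0);n=np.linalg.svd(p-c0,full_matrices=False)[2][2];n*=np.sign(n[2])
        q=P[m2];e=np.abs((q-c0)@n);p=q[e<(8 if it<2 else 3)]
    yaw=np.degrees(np.arctan2(-n[1],-n[0]));tilt=np.degrees(np.arccos(n[2]))
    X=cam+U1*(((c0-cam)@n)/(U1@n))[...,None]   # lid plane points
    ay=np.cross([0,0,1],[-n[0],-n[1],0]);ay/=np.linalg.norm(ay);ax=np.cross(ay,n) # ay=box y, ax up slope
    lidm=m2&(np.abs((P-c0)@n)<4);L=X[lidm]
    uv=np.c_[(L-c0)@ax,(L-c0)@ay].astype(np.float32);r=cv2.minAreaRect(uv);print(nm,'n',n.round(3),'yaw',yaw.round(2),'tilt',tilt.round(2),'lid rect',r)
    # holes inside
    fill=np.zeros(m.shape,np.uint8);cs,_=cv2.findContours(lidm.astype(np.uint8),cv2.RETR_EXTERNAL,cv2.CHAIN_APPROX_NONE);cv2.drawContours(fill,[max(cs,key=cv2.contourArea)],-1,1,-1)
    hole=(fill>0)&~m;k,l,st,c=cv2.connectedComponentsWithStats(hole.astype(np.uint8))
    for j in range(1,k):
        if st[j,4]<60: continue
        h=X[l==j];uvh=np.c_[(h-c0)@ax,(h-c0)@ay].astype(np.float32);rr=cv2.minAreaRect(uvh)
        print(' hole',st[j],'u',uvh[:,0].min().round(1),uvh[:,0].max().round(1),'v',uvh[:,1].min().round(1),uvh[:,1].max().round(1),rr)
        for pp in (0.,):
            mu,mv=(uvh.min(0)+uvh.max(0))/2;print('  centre bbox',(c0+mu*ax+mv*ay).round(1))
    x0=sx-32;y0=sy-22
    cv2.imwrite(f'pics/slot_{nm}.png',cv2.resize(im[y0:y0+44,x0:x0+64],None,fx=6,fy=6,interpolation=cv2.INTER_CUBIC))
a=cv2.imread('pics/slot_blue.png');b=cv2.imread('pics/slot_yellow.png');cv2.imwrite('pics/slots.png',np.hstack([a,b]))
E
```

```text
blue n [-0.571 -0.058  0.819] yaw 5.82 tilt 35.02 lid rect ((-9.175949096679688, 1.6805496215820312), (158.4384765625, 106.35688781738281), 0.08784860372543335)
 hole [220  83  44  22 571] u -17.4 3.5 v -21.5 26.2 ((-6.9554901123046875, 2.5063743591308594), (20.549137115478516, 47.65934371948242), 1.201606035232544)
  centre bbox [583.9 -91.1 101.2]
yellow n [-0.567  0.089  0.819] yaw -8.91 tilt 35.03 lid rect ((-8.162925720214844, -1.9412765502929688), (107.15010833740234, 159.9847869873047), 89.97642517089844)
 hole [392  70  42  23 506] u -14.7 4.3 v -25.3 21.0 ((-5.241009712219238, -2.1493606567382812), (46.34745407104492, 19.005008697509766), 89.87733459472656)
  centre bbox [ 599.5 -278.5  101.6]
```

View pics/slots.png

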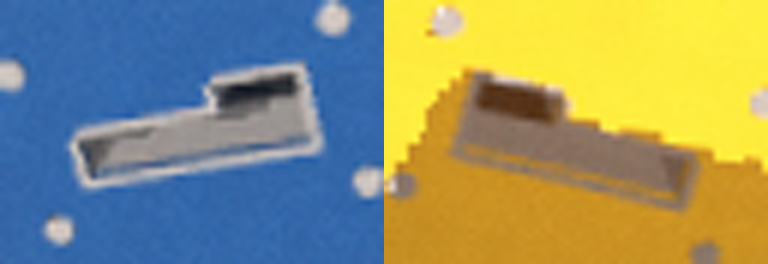

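The slot rims measure 48 x 20 (42.5 x 15 plus the frame), both lids are at 35.0 degrees and about 100 mm high, so they fit. The narrow-part centres are about blue (581.6,-91.3), yaw 5.8, and yellow (597.1,-278.1), yaw -8.9. Next I check the clearance to the hood.

```bash
python3 - <<'E'
from h import *
for n in ('scene','side'):
    z=np.load(n+'0.npz');P=cloud(n,z['d'])[z['d']>0]
    for a in range(-60,340,40):
        q=P[(P[:,1]>a)&(P[:,1]<=a+40)&(P[:,0]>440)&(P[:,0]<800)]
        print(n,a,[ (lo,int(np.percentile(w,1)),len(w)) for lo in (90,150,250) for w in [q[(q[:,2]>lo)&(q[:,2]<lo+130),0]] if len(w)>3])
E
```

```text
scene -60 [(90, 562, 241)]
scene -20 [(90, 592, 33), (150, 592, 29)]
scene 20 [(90, 590, 201), (150, 590, 191), (250, 661, 13)]
scene 60 [(90, 586, 280), (150, 594, 356), (250, 644, 254)]
scene 100 [(90, 591, 520), (150, 595, 762), (250, 646, 474)]
scene 140 [(90, 592, 1267), (150, 592, 938), (250, 773, 73)]
scene 180 [(90, 701, 465), (150, 702, 504), (250, 768, 106)]
scene 220 [(90, 722, 587), (150, 722, 617), (250, 772, 107)]
scene 260 [(90, 769, 484), (150, 769, 442), (250, 788, 10)]
scene 300 [(90, 786, 29), (150, 788, 22), (250, 796, 34)]
side -60 [(90, 560, 251), (150, 786, 14)]
side -20 [(90, 595, 95), (150, 595, 93)]
side 20 [(90, 592, 254), (150, 592, 250)]
side 60 [(90, 587, 229), (150, 596, 302), (250, 645, 145)]
side 100 [(90, 592, 439), (150, 598, 780), (250, 648, 570)]
side 140 [(90, 594, 1372), (150, 594, 1004), (250, 774, 61)]
side 180 [(90, 699, 390), (150, 700, 458), (250, 767, 106)]
side 220 [(90, 722, 450), (150, 722, 534), (250, 774, 113)]
side 260 [(90, 769, 377), (150, 769, 398), (250, 786, 18)]
side 300 [(90, 785, 68), (150, 785, 55), (250, 796, 25)]
```

apply_moves([
  [[-2,2,0],4,1],
  [[-2,5,0],8,1],
  [[-2,7,0],8,1],
  [[-2,9,0],16,1],
  [[-2,9,0],16,1],
  [[-2,9,0],20.2,1],
  [[-2,9,0],20.2,1],
  [[-2,9,0],20.2,1],
  [[-2,9,0],20.2,1],
  [[-2,9,0],20.2,1],
  [[-2,9,0],20.2,1],
  [[-2,12,0],20.2,1],
  [[-1,13.2,0],20.2,1],
  [[0.1,13.25,-1],20.2,1],
  [[0.1,13.25,-2.5],20.2,1],
  [[0.1,13.25,-3],20.2,1],
  [[0.1,13.25,-3],20.2,1],
  [[0.1,13.25,-3],20.2,1],
])

```text
time: 5.67
eef_pos: [481.0, 216.1, 156.8]
ee_rot: [[-0.193, 0.981, -0.004], [0.981, 0.193, -0.001], [0.0, -0.004, -1.0]]
wrist_force: [-0.1, 0.8, 0.3]
gripper_width: 91.6
```

apply_moves([
  [[0.05,0,-1],0,1],
  [[0.05,0,-2],0,1],
  [[0.05,0,-2.83],0,1],
  [[0.05,0,-2.83],0,1],
  [[0.05,0,-2.83],0,1],
  [[0.05,0,-2.83],0,1],
  [[0.05,0,-2.83],0,0],
  [[0.05,0,-2.83],0,0],
  [[0.05,0,-2.83],0,0],
  [[0.05,0,-2.83],0,0],
  [[0.05,0,-2.83],0,0],
  [[0.05,0,-2.83],0,0],
  [[0.05,0,-2.83],0,0],
  [[0.05,0,-2.83],0,0],
])

```text
time: 6.83
eef_pos: [483.6, 216.2, 73.2]
ee_rot: [[-0.191, 0.982, -0.0], [0.982, 0.191, -0.0], [-0.0, -0.0, -1.0]]
wrist_force: [-0.5, 0.3, -0.5]
gripper_width: 43.3
```

apply_moves([
  [[0,0,0],0,0],
  [[0,0,0],0,0],
  [[0,0,0],0,0],
  [[0,0,0],0,0],
  [[0,0,0],0,0],
  [[0,0,0.7],0,0],
  [[0,0,1.4],0,0],
  [[0,0,2.5],0,0],
  [[0,0,4],0,0],
  [[0,0,4],0,0],
  [[0,0,4],0,0],
])

```text
time: 7.75
eef_pos: [485.1, 217.4, 195.9]
ee_rot: [[-0.19, 0.982, 0.005], [0.982, 0.19, 0.002], [0.001, 0.005, -1.0]]
wrist_force: [-0.1, -0.3, -1.3]
gripper_width: 0.4
```

```bash
python3 - <<'E'
from h import *
s=ctrl.observe();im,d=ctrl.capture('wrist');print(s['eef_pos'],s['gripper_width'])
np.savez('w4.npz',im=im,d=d,p=s['eef_pos'],R=s['ee_rot'])
cv2.imwrite('pics/w4.png',im[60:270,180:480].repeat(2,0).repeat(2,1))
P=wcloud(s,d);x,y,z=P[...,0],P[...,1],P[...,2]
top=(d>0)&(x>430)&(x<560)&(y>80)&(y<260)&(z>70)&(z<100)
k,l,st,c=cv2.connectedComponentsWithStats(top.astype(np.uint8))
for i in range(1,k):
    if st[i,4]>10: p=P[l==i];print(st[i],p.mean(0).round(1),p.min(0).round(1),p.max(0).round(1))
E
```

```text
[485.12539153 217.36282417 195.89158028] 0.4496096828649147
[303 186  36  11 252] [486.2 218.9  80.5] [466.8 212.6  70.4] [501.6 226.6  84.2]
```

View pics/w4.png

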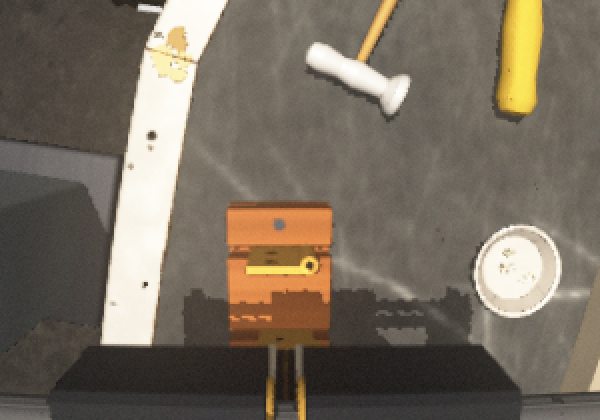

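The leaf still stands undisturbed in the groove and the fingers closed empty. I retry lower, stepping and checking the width.

apply_moves([
  [[0,0,0],0,1],
  [[0,0,0],0,1],
  [[0,0,0],0,1],
  [[0,0,0],0,1],
  [[0,0,0],0,1],
  [[0,0,0],0,1],
  [[0,0,0],0,1],
  [[0,0,0],0,1],
  [[0,0,-1.3],0,1],
  [[0,0,-2.6],0,1],
  [[0,0,-3.9],0,1],
  [[0,0,-4.25],0,1],
  [[0,0,-4.25],0,0],
  [[0,0,-4.25],0,0],
  [[0,0,-4.25],0,0],
  [[0,0,-4.25],0,0],
  [[0,0,-4.25],0,0],
  [[0,0,-4.25],0,0],
  [[0,0,-4.25],0,0],
  [[0,0,-4.25],0,0],
])

```text
time: 9.47
eef_pos: [483.9, 216.2, 66.1]
ee_rot: [[-0.191, 0.982, 0.001], [0.982, 0.191, 0.0], [-0.0, 0.001, -1.0]]
wrist_force: [0.7, 0.3, 0.8]
gripper_width: 31.8
```

apply_moves([
  [[0,0,0],0,0],
  [[0,0,0],0,0],
  [[0,0,0],0,0],
  [[0,0,0],0,0],
])

```text
time: 9.8
eef_pos: [483.6, 216.2, 65.7]
ee_rot: [[-0.191, 0.982, -0.0], [0.982, 0.191, 0.0], [0.0, -0.0, -1.0]]
wrist_force: [-0.4, 0.2, -0.2]
gripper_width: 5.1
```

```bash
python3 - <<'E'
from h import *
s=ctrl.observe();im,d=ctrl.capture('wrist');sc,ds=ctrl.capture('scene');sd,dd=ctrl.capture('side');print(s['eef_pos'],s['gripper_width'])
np.savez('w5.npz',im=im,d=d,p=s['eef_pos'],R=s['ee_rot'])
R=np.array(s['ee_rot']);p=s['eef_pos'];print('tcp,tip,grasp px',wproj(s,[p,p+8*R[:,2],p-11*R[:,2]]).round(0))
f=lambda a,s:cv2.resize(a,s,interpolation=cv2.INTER_CUBIC)
a=f(im[130:330,200:450],(500,400));b=f(sc[170:260,270:360],(300,300));c=f(sd[160:250,280:370],(300,300))
o=np.zeros((600,800,3),np.uint8);o[:400,:500]=a;o[:300,500:]=b;o[300:,500:]=c;cv2.imwrite('pics/w5.png',o)
E
```

```text
[483.63200627 216.23626299  65.67697513] 5.0505519593183115
tcp,tip,grasp px [[321. 235.]
 [321. 230.]
 [321. 241.]]
```

View pics/w5.png

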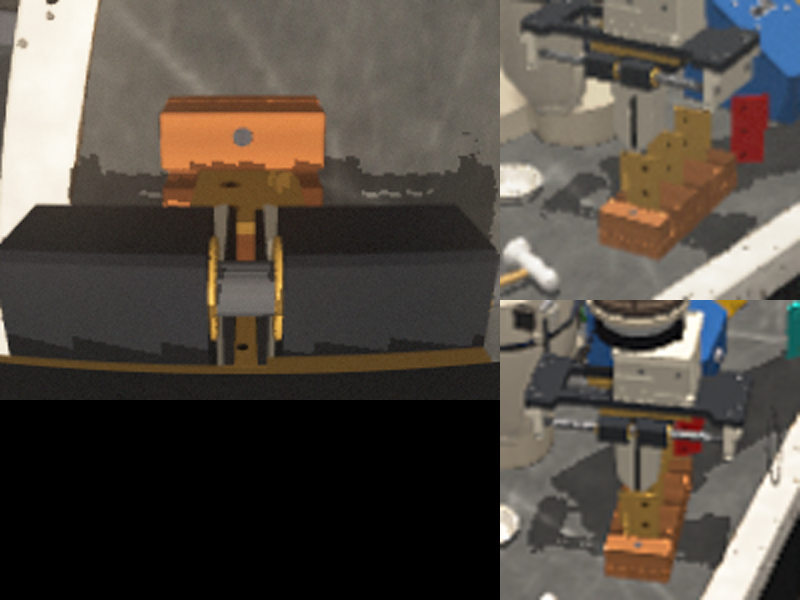

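```bash
python3 - <<'E'
from h import *
for n in('scene','side'):
    z=np.load(n+'0.npz');P=cloud(n,z['d']);im=z['im'];x,y,zz=[P[...,i] for i in range(3)]
    hsv=cv2.cvtColor(im,cv2.COLOR_BGR2HSV);g=(z['d']>0)&(hsv[...,1]>90)&(x>430)&(x<560)&(y>60)&(y<280)
    p=P[g&(zz>30)&(zz<39)];print(n,'rack',cv2.minAreaRect(p[:,:2].astype(np.float32)),len(p))
    m=g&(zz>60)&(zz<88);k,l,st,c=cv2.connectedComponentsWithStats(m.astype(np.uint8))
    for i in range(1,k):
        if st[i,4]>20:p=P[l==i];print(st[i],p.mean(0).round(1),p.min(0).round(1),p.max(0).round(1))
    sn,ds=ctrl.capture(n);Q=cloud(n,ds);q=Q[(ds>0)&(Q[...,2]>40)&(Q[...,2]<110)&(np.abs(Q[...,0]-484)<40)&(Q[...,1]>195)&(Q[...,1]<240)]
    m=(ds>0)&(Q[...,2]>86)&(Q[...,2]<112)&(np.abs(Q[...,0]-484)<60)&(np.abs(Q[...,1]-216)<40)
    q=Q[m];print('fingers',len(q),q.mean(0).round(1),q.min(0).round(1),q.max(0).round(1))
z=np.load('w5.npz');s=dict(eef_pos=z['p'],ee_rot=z['R']);P=wcloud(s,z['d'])
for v in range(170,262,5): print(v,P[v,321].round(0),P[v,345].round(0),z['im'][v,345])
print(ctrl.observe()['gripper_width'])
E
```

```text
scene rack ((490.281005859375, 167.97744750976562), (61.492652893066406, 151.2964630126953), 9.844573020935059) 353
[314 202  19  16 167] [499.8 143.5  72.9] [478.1 110.4  60.2] [523.7 175.   87.4]
[306 215  12  10  95] [482.5 217.3  72.7] [465.8 209.   60.2] [499.6 226.4  86.1]
fingers 54 [479.5 223.9 105.3] [463.8 203.9  93.1] [496.6 230.  111.6]
side rack ((491.46588134765625, 169.80508422851562), (60.2026481628418, 155.63438415527344), 11.426726341247559) 302
[321 198  11   8  74] [504.4 120.4  73.4] [488.1 109.8  60.1] [520.9 127.8  87.4]
[317 206  12  10  79] [496.7 170.3  73.4] [479.9 162.8  60. ] [515.1 176.6  85.8]
[315 217  12   9  80] [484.5 219.9  73.6] [467.1 213.   60. ] [502.1 230.1  86. ]
fingers 44 [481.4 226.5 104.1] [465.6 206.9  93.8] [499.2 233.2 111.7]
170 [477. 247.  -1.] [497. 251.  -1.] [ 95 106 110]
175 [478. 243.  -0.] [497. 247.   0.] [ 92 101 109]
180 [478. 241.  11.] [497. 244.  12.] [ 41  76 129]
185 [479. 241.  32.] [495. 244.  32.] [ 40  61 103]
190 [479. 238.  33.] [496. 241.  34.] [ 71 133 220]
195 [480. 234.  33.] [497. 237.  34.] [ 69 126 213]
200 [481. 231.  35.] [497. 234.  35.] [ 69 124 210]
205 [481. 227.  34.] [498. 230.  35.] [ 69 129 213]
210 [482. 223.  34.] [499. 227.  35.] [ 75 136 226]
215 [483. 219.  32.] [503. 217.  13.] [ 37  72 119]
220 [483. 219.  43.] [497. 227.  60.] [ 39  77 109]
225 [483. 219.  56.] [497. 226.  69.] [ 33  73 103]
230 [483. 219.  64.] [496. 226.  78.] [ 39  79 107]
235 [483. 218.  72.] [484. 254. 165.] [29 34 41]
240 [483. 218.  80.] [483. 254. 169.] [29 31 40]
245 [484. 216.  82.] [483. 254. 173.] [31 34 39]
250 [488. 192.  34.] [483. 254. 176.] [26 30 34]
255 [489. 188.  33.] [483. 254. 180.] [29 32 38]
260 [478. 247. 171.] [483. 253. 182.] [47 46 50]
0.40052160226970795
```

```bash
python3 - <<'E'
from h import *
s=ctrl.observe();im,d=ctrl.capture('wrist');P=wcloud(s,d);print(s['gripper_width'],s['wrist_force'].round(1))
for v in range(212,330,4): print(v,*[P[v,c].round(0) for c in (305,313,318,326,331)])
E
```

```text
0.40052160226970795 [-0.2  0.4 -0.5]
212 [471. 220.  35.] [477. 221.  34.] [480. 221.  34.] [486. 223.  35.] [489. 223.  34.]
216 [471. 216.  31.] [477. 217.  32.] [481. 217.  31.] [487. 219.  32.] [490. 219.  32.]
220 [472. 217.  44.] [477. 218.  44.] [481. 218.  44.] [486. 220.  44.] [490. 220.  44.]
224 [472. 216.  52.] [478. 218.  52.] [481. 218.  52.] [486. 219.  51.] [490. 220.  52.]
228 [473. 216.  59.] [478. 217.  59.] [471. 284. 250.] [486. 219.  59.] [489. 220.  60.]
232 [473. 216.  66.] [478. 217.  66.] [481. 218.  67.] [486. 218.  66.] [489. 219.  66.]
236 [472. 251. 164.] [475. 252. 166.] [480. 226.  95.] [484. 226.  94.] [480. 253. 166.]
240 [472. 252. 169.] [475. 252. 169.] [480. 226. 101.] [484. 226. 100.] [480. 253. 169.]
244 [473. 251. 171.] [475. 252. 171.] [480. 226. 106.] [484. 226. 105.] [480. 252. 170.]
248 [473. 251. 174.] [475. 250. 170.] [480. 225. 111.] [484. 227. 112.] [480. 251. 171.]
252 [473. 252. 177.] [475. 250. 173.] [480. 226. 116.] [484. 226. 116.] [480. 251. 173.]
256 [473. 251. 179.] [475. 249. 173.] [480. 225. 120.] [484. 227. 122.] [480. 250. 1
[... 906 characters left out ...]
40. 181.] [478. 237. 176.] [483. 213. 138.] [486. 214. 138.] [482. 238. 177.]
304 [475. 239. 182.] [478. 235. 175.] [483. 212. 139.] [487. 212. 138.] [483. 236. 176.]
308 [475. 238. 183.] [478. 234. 175.] [484. 209. 138.] [481. 239. 182.] [482. 239. 182.]
312 [476. 236. 182.] [478. 233. 176.] [484. 207. 139.] [481. 238. 182.] [482. 239. 183.]
316 [476. 238. 186.] [478. 238. 185.] [479. 238. 185.] [481. 238. 185.] [482. 239. 185.]
320 [475. 241. 192.] [477. 241. 192.] [478. 242. 192.] [480. 242. 192.] [481. 241. 191.]
324 [476. 241. 193.] [477. 241. 193.] [478. 242. 194.] [480. 242. 194.] [481. 242. 193.]
328 [476. 242. 196.] [477. 241. 195.] [478. 242. 195.] [480. 242. 195.] [481. 243. 195.]
```

The depth shows the real fingertips ending at z≈93 with the TCP at 65.7, i.e. about 27 mm above the TCP rather than 8 below it. The fingers closed above the leaf, so I go 30 mm lower.

apply_moves([
  [[0,0,0],0,0.7],
  [[0,0,0],0,0.7],
  [[0,0,0],0,0.7],
  [[0,0,0],0,0.7],
  [[0,0,0],0,0.7],
  [[0,0,0],0,0.7],
  [[0,0,0],0,0.7],
  [[0,0,0],0,0.7],
  [[0,0,0],0,0.7],
  [[0,0,0],0,0.7],
  [[0,0,-0.3],0,0.7],
  [[0,0,-0.6],0,0.7],
  [[0,0,-0.9],0,0.7],
  [[0,0,-1],0,0.7],
  [[0,0,-1],0,0.7],
  [[0,0,-1],0,0.7],
])

```text
time: 11.43
eef_pos: [483.3, 216.3, 35.3]
ee_rot: [[-0.191, 0.982, -0.001], [0.982, 0.191, -0.0], [-0.0, -0.001, -1.0]]
wrist_force: [0.2, 1.1, 0.2]
gripper_width: 64.3
```

apply_moves([
  [[0,0,0],0,0],
  [[0,0,0],0,0],
  [[0,0,0],0,0],
  [[0,0,0],0,0],
  [[0,0,0],0,0],
  [[0,0,0],0,0],
  [[0,0,0],0,0],
  [[0,0,0],0,0],
  [[0,0,0],0,0],
  [[0,0,0],0,0],
])

```text
time: 12.27
eef_pos: [483.8, 216.3, 35.9]
ee_rot: [[-0.191, 0.982, 0.0], [0.982, 0.191, 0.0], [0.0, 0.0, -1.0]]
wrist_force: [0.4, 0.2, 2.5]
gripper_width: 35.0
```

apply_moves([
  [[0,0,0.5],0,0],
  [[0,0,1.2],0,0],
  [[0,0,2.2],0,0],
  [[0,0,3.3],0,0],
  [[-0.5,0,4.5],0,0],
  [[-1.2,-1,4.5],0,0],
  [[-2.1,-2,4.5],-1.4,0],
  [[-2.1,-3,4.5],-2.8,0],
  [[-2.1,-4,4.5],-4.2,0],
  [[-2.1,-5,4.5],-5.6,0],
  [[-2.1,-6,4.5],-7,0],
  [[-2.1,-7,4.5],-8.4,0],
  [[-2.1,-8,4.5],-9.8,0],
  [[-2.1,-9,4.5],-11.2,0],
  [[-2.1,-10.2,4.5],-12.6,0],
  [[-2.1,-10.25,4.5],-14,0],
  [[-2.1,-10.25,4.5],-15.4,0],
  [[-2.1,-10.25,4.5],-16.8,0],
  [[-2.1,-10.25,4.5],-18.2,0],
  [[-2.1,-10.25,4.5],-19.1,0],
])

```text
time: 13.93
eef_pos: [420.2, -91.3, 170.5]
ee_rot: [[0.996, 0.089, -0.001], [0.089, -0.996, 0.0], [-0.001, -0.0, -1.0]]
wrist_force: [0.4, -0.3, -0.8]
gripper_width: 34.9
```

```bash
cat >> h.py <<'E'
def heldleaf():
    s=ctrl.observe();im,d=ctrl.capture('wrist');R=np.array(s['ee_rot']);p=s['eef_pos']
    Q=(wcloud(s,d)-p)@R;H,S,V=[cv2.cvtColor(im,cv2.COLOR_BGR2HSV)[...,i].astype(int) for i in range(3)]
    m=(d>0)&(np.abs(Q[...,1])<22)&(np.abs(Q[...,0])<70)&(Q[...,2]>-60)&(Q[...,2]<35)&(H>8)&(H<32)&(S>90)
    return s,im,d,Q,m
E
python3 - <<'E'
from h import *
s,im,d,Q,m=heldleaf();print(s['time'],s['eef_pos'].round(1),s['gripper_width'],s['joint_positions'].round(0),m.sum())
q=Q[m];print(q.min(0).round(1),q.max(0).round(1))
for z0 in range(-55,30,8):
    w=q[(q[:,2]>z0)&(q[:,2]<=z0+8)]
    if len(w)>2:print(z0,len(w),np.median(w,0).round(1),w[:,0].min().round(1),w[:,0].max().round(1),'y',w[:,1].min().round(1),w[:,1].max().round(1))
E
```

```text
13.9333 [420.2 -91.3 170.5] 34.86659642899852 [ 28.  11. -26. 116.   6.  54. -86.] 2349
[  1.3 -19.8 -55.2] [10.3 18.1 24.3]
-55 17 [  6.3  13.8 -47.6] 4.9 10.3 y -19.2 16.9
-47 305 [  4.7   9.  -41.8] 2.0 9.8 y -18.0 18.1
-39 397 [  2.7  -0.2 -35.7] 1.6 10.3 y -19.8 17.0
-31 367 [  2.6  -0.8 -27.6] 1.3 7.8 y -18.3 17.3
-23 323 [  2.7  -0.8 -19.6] 1.6 7.8 y -18.6 17.2
-15 236 [  2.6  -3.2 -11.6] 1.7 8.0 y -18.5 15.6
-7 211 [ 2.3 -3.9 -2.4] 1.7 3.2 y -17.8 10.6
1 179 [ 2.4 -2.1  5.1] 1.6 3.5 y -18.3 13.3
9 178 [ 2.5 -2.5 12. ] 1.8 3.0 y -18.2 13.3
17 135 [ 2.2 -3.6 21.8] 1.6 3.2 y -18.3 12.5
```

```bash
python3 - <<'E'
from h import *
for n in ('scene','side'):
    z=np.load(n+'0.npz');P=cloud(n,z['d'])[z['d']>0]
    for a in range(-30,30,10):
        q=P[(P[:,1]>a)&(P[:,1]<=a+10)&(P[:,0]>570)&(P[:,0]<660)&(P[:,2]>100)]
        if len(q):print(n,a,len(q),'x',q[:,0].min().round(),'z',np.percentile(q[:,2],[5,50,95,100]).round(), 'z>215:',(q[:,2]>215).sum(), q[q[:,2]>215].min(0).round() if (q[:,2]>215).any() else '')
E
```

```text
scene -30 1 x 611.0 z [106. 106. 106. 106.] z>215: 0 
scene 10 36 x 593.0 z [139. 189. 220. 221.] z>215: 8 [597.  11. 217.]
scene 20 52 x 589.0 z [132. 202. 221. 222.] z>215: 9 [594.  20. 217.]
side -30 13 x 613.0 z [101. 129. 141. 143.] z>215: 0 
side 10 21 x 595.0 z [130. 198. 221. 222.] z>215: 7 [606.  12. 218.]
side 20 64 x 593.0 z [143. 205. 221. 222.] z>215: 14 [596.  20. 216.]
```

apply_moves([
  [[1.3,0,0],0,0],
  [[2.6,0,0],0,0],
  [[3.8,0,0],0,0],
  [[4.8,0,0],0,0],
  [[5.39,-0.02,0],0,0],
  [[5.39,-0.02,0],0,0],
  [[5.39,-0.02,-0.5],0,0],
  [[5.39,-0.02,-1],0,0],
  [[5.39,-0.02,-1.25],0,0],
  [[5.39,-0.02,-1.25],0,0],
  [[5.39,-0.02,-1.25],0,0],
  [[5.39,-0.02,-1.25],0,0],
])

```text
time: 14.98
eef_pos: [582.6, -91.9, 134.0]
ee_rot: [[0.995, 0.096, 0.001], [0.096, -0.995, -0.0], [0.001, 0.0, -1.0]]
wrist_force: [0.6, -0.6, -1.4]
gripper_width: 35.3
```

apply_moves([
  [[0,0,-0.1],0,0],
  [[0,0,-0.2],0,0],
  [[0,0,-0.3],0,0],
  [[0,0,-0.3],0,0],
  [[0,0,-0.3],0,0],
])

```text
time: 15.4
eef_pos: [582.2, -91.9, 124.0]
ee_rot: [[0.995, 0.096, -0.0], [0.096, -0.995, 0.0], [-0.0, -0.0, -1.0]]
wrist_force: [0.7, 0.3, -1.2]
gripper_width: 35.5
```

apply_moves([
  [[0,0,-0.08],0,0],
  [[0,0,-0.16],0,0],
  [[0,0,-0.16],0,0],
  [[0,0,-0.16],0,0],
])

```text
time: 15.73
eef_pos: [582.2, -91.8, 119.2]
ee_rot: [[0.995, 0.096, -0.0], [0.096, -0.995, 0.0], [-0.0, -0.0, -1.0]]
wrist_force: [0.8, 0.0, -0.5]
gripper_width: 35.0
```

apply_moves([
  [[0,0,-0.07],0,0],
  [[0,0,-0.07],0,0],
  [[0,0,-0.07],0,0],
  [[0,0,-0.07],0,0],
])

```text
time: 16.07
eef_pos: [582.4, -91.9, 117.3]
ee_rot: [[0.995, 0.096, 0.0], [0.096, -0.995, -0.0], [0.0, 0.0, -1.0]]
wrist_force: [0.6, -0.4, -0.8]
gripper_width: 34.9
```

apply_moves([
  [[-0.17,-0.02,-0.01],0,0],
  [[-0.34,-0.03,-0.03],0,0],
  [[-0.34,-0.03,-0.03],0,0],
  [[-0.5,-0.05,-0.08],0,0],
  [[-0.63,-0.06,-0.14],0,0],
  [[-0.63,-0.06,-0.14],0,0],
])

```text
time: 16.57
eef_pos: [562.9, -93.9, 113.3]
ee_rot: [[0.995, 0.095, 0.0], [0.095, -0.995, -0.0], [0.0, 0.0, -1.0]]
wrist_force: [3.4, -0.7, 3.6]
gripper_width: 35.3
```

```bash
cat > tilt.py <<'E'
from h import *
s,im,d,Q,m=heldleaf();print(s['time'],s['eef_pos'].round(1),s['gripper_width'].round(1),s['wrist_force'].round(1),s['torque'].round(2))
m&=np.abs(Q[...,1]+6)<6   # plate strip away from knuckle (knuckle at tool +y)
import sys
if len(sys.argv)>1: m=(np.abs(Q[...,1]-6*float(sys.argv[1]))<6)&(d>0)&(np.abs(Q[...,0])<70)&(Q[...,2]>-60)&(Q[...,2]<35)&(im[...,2]>im[...,0].astype(int)+25)
q=Q[m];
for z0 in range(-55,30,8):
    w=q[(q[:,2]>z0)&(q[:,2]<=z0+8)]
    if len(w)>2:print(z0,len(w),np.median(w,0).round(1))
w=q[q[:,2]<15]
if len(w)>20:
    f=np.polyfit(w[:,2],w[:,0],1);print('tilt',np.degrees(np.arctan(f[0])).round(1))
E
python3 tilt.py
```

```text
Traceback (most recent call last):
  File "tilt.py", line 2, in <module>
    s,im,d,Q,m=heldleaf();print(s['time'],s['eef_pos'].round(1),s['gripper_width'].round(1),s['wrist_force'].round(1),s['torque'].round(2))
                                                                ^^^^^^^^^^^^^^^^^^^^^^^^
AttributeError: 'float' object has no attribute 'round'
```

```bash
sed -i "s/s\['gripper_width'\].round(1)/round(s['gripper_width'],1)/" tilt.py; python3 tilt.py
```

```text
16.6167 [563.1 -93.9 113.3] 35.0 [ 3.  -1.2  4.2] [-0.09 -0.71 -0.02]
-47 82 [  2.6  -5.8 -40.3]
-39 221 [  4.2  -5.5 -35.3]
-31 227 [  6.9  -5.7 -27. ]
-23 202 [  9.7  -5.9 -18.9]
-15 151 [ 12.1  -5.5 -10.6]
-7 149 [14.8 -5.7 -3.2]
1 147 [17.4 -5.8  5. ]
9 83 [19.7 -5.4 12.4]
tilt 18.2
```

apply_moves([
  [[-0.13,-0.01,-0.08],0,0],
  [[-0.26,-0.03,-0.16],0,0],
  [[-0.35,-0.03,-0.24],0,0],
  [[-0.44,-0.04,-0.32],0,0],
  [[-0.44,-0.04,-0.32],0,0],
])

```text
time: 17.08
eef_pos: [548.9, -94.8, 102.7]
ee_rot: [[0.995, 0.096, -0.002], [0.096, -0.995, 0.0], [-0.002, -0.0, -1.0]]
wrist_force: [3.1, 0.3, 1.0]
gripper_width: 34.5
```

```bash
python3 tilt.py
```

```text
17.0833 [548.9 -94.8 102.7] 34.5 [3.1 0.3 1. ] [ 0.24 -0.66 -0.01]
-47 81 [  2.6  -4.8 -40. ]
-39 376 [  6.   -6.  -35.4]
-31 327 [ 11.7  -6.1 -26.9]
-23 296 [ 17.6  -5.2 -19.3]
-15 272 [ 23.7  -6.  -10.8]
-7 242 [29.5 -6.1 -3. ]
1 95 [33.7 -5.7  2.4]
tilt 36.2
```

apply_moves([
  [[0.12,0.01,-0.14],0,0],
  [[0.25,0.02,-0.28],0,0],
  [[0.38,0.04,-0.42],0,0],
  [[0.52,0.05,-0.56],0,0],
  [[0.65,0.06,-0.69],0,0],
  [[0.65,0.06,-0.69],0,0],
])

```text
time: 17.63
eef_pos: [569.2, -93.0, 81.2]
ee_rot: [[0.995, 0.096, -0.003], [0.096, -0.995, 0.0], [-0.003, -0.001, -1.0]]
wrist_force: [-0.4, -0.4, -1.9]
gripper_width: 34.4
```

```bash
python3 tilt.py
```

```text
17.6333 [569.2 -93.   81.2] 34.4 [-0.4 -0.4 -1.9] [-0.01  0.15 -0.03]
-47 85 [  2.6  -4.3 -40. ]
-39 328 [  5.9  -6.  -35.1]
-31 308 [ 10.9  -5.7 -27.1]
-23 109 [ 14.5  -7.4 -21.8]
tilt 32.6
```

apply_moves([
  [[0,0,0],0,0.6],
  [[0,0,0],0,0.6],
  [[0,0,0],0,0.6],
  [[0,0,0],0,0.6],
  [[0,0,0],0,0.6],
  [[0,0,0],0,0.6],
  [[-0.5,0,0.8],0,0.6],
  [[-1.3,0,2],0,0.6],
  [[-2.6,0,2.8],0,0.6],
  [[-3.9,0,3],0,0.6],
  [[-3.9,0,3],0,0.6],
])

```text
time: 18.6
eef_pos: [447.2, -93.3, 174.3]
ee_rot: [[0.995, 0.095, -0.002], [0.095, -0.995, -0.002], [-0.002, 0.002, -1.0]]
wrist_force: [0.0, -0.6, 0.1]
gripper_width: 55.2
```

```bash
cat > slotview.py <<'E'
from h import *
import sys
s=ctrl.observe();im,d=ctrl.capture('wrist');P=wcloud(s,d);print(s['time'],s['eef_pos'].round(1),s['joint_positions'].round(0))
C=np.array(eval(sys.argv[1]),float);n=np.array(eval(sys.argv[2]));uv=wproj(s,C)[0];print(uv.round())
h=(P-C)@n;m=(d>0)&(np.linalg.norm(P-C,axis=2)<60)&(h>6);print('px standing proud of the lid:',m.sum(),P[m].mean(0).round() if m.any() else '')
x,y=uv.astype(int);cv2.imwrite('pics/'+sys.argv[3],cv2.resize(im[max(y-45,0):y+45,x-60:x+60],None,fx=5,fy=5,interpolation=cv2.INTER_CUBIC))
E
python3 slotview.py "[581.6,-91.3,100]" "[-.571,-.058,.819]" sv1.png
```

```text
18.6 [447.2 -93.3 174.3] [ 28.  13. -27. 113.   7.  56. -87.]
[336.  48.]
px standing proud of the lid: 0
```

apply_moves([
  [[-0.9,0.6,0],1.4,1],
  [[-0.9,1.2,0],2.8,1],
  [[-0.9,1.8,0],4.2,1],
  [[-0.9,2.4,0],5.6,1],
  [[-0.9,3,0],7,1],
  [[-0.9,3.7,0],8.4,1],
  [[-0.9,4.4,0],9.8,1],
  [[-0.9,5.1,0],11.2,1],
  [[-0.9,5.8,0],12.6,1],
  [[-0.9,6.5,0],14,1],
  [[-0.9,7.2,0],15.4,1],
  [[-0.9,7.9,0],16.8,1],
  [[-0.4,8.65,0],18.2,1],
  [[0.6,8.65,0],19.1,1],
  [[1.24,8.65,-1],19.1,1],
  [[1.24,8.65,-2.2],19.1,1],
  [[1.24,8.65,-2.8],19.1,1],
  [[1.24,8.65,-2.8],19.1,1],
  [[1.24,8.65,-2.8],19.1,1],
])

```text
time: 20.23
eef_pos: [489.7, 166.8, 88.2]
ee_rot: [[-0.191, 0.982, -0.002], [0.982, 0.191, 0.0], [0.001, -0.002, -1.0]]
wrist_force: [0.1, 0.8, 0.8]
gripper_width: 91.7
```

apply_moves([
  [[-0.17,-0.02,0],0,1],
  [[-0.17,-0.02,-0.4],0,1],
  [[-0.17,-0.02,-0.9],0,1],
  [[-0.17,-0.02,-1.4],0,1],
  [[-0.17,-0.02,-1.74],0,1],
  [[-0.17,-0.02,-1.74],0,1],
  [[-0.17,-0.02,-1.74],0,0],
  [[-0.17,-0.02,-1.74],0,0],
  [[-0.17,-0.02,-1.74],0,0],
  [[-0.17,-0.02,-1.74],0,0],
  [[-0.17,-0.02,-1.74],0,0],
  [[-0.17,-0.02,-1.74],0,0],
  [[-0.17,-0.02,-1.74],0,0],
  [[-0.17,-0.02,-1.74],0,0],
  [[-0.17,-0.02,-1.74],0,0],
  [[-0.17,-0.02,-1.74],0,0],
  [[-0.17,-0.02,-1.74],0,0],
  [[-0.17,-0.02,-1.74],0,0],
])

```text
time: 21.73
eef_pos: [484.8, 165.8, 36.6]
ee_rot: [[-0.191, 0.982, -0.0], [0.982, 0.191, -0.0], [-0.0, -0.0, -1.0]]
wrist_force: [0.4, 0.1, 0.8]
gripper_width: 36.7
```

apply_moves([
  [[0,0,0.5],0,0],
  [[0,0,1.2],0,0],
  [[0,0,2.2],0,0],
  [[0,0,3.3],0,0],
  [[-0.6,0,4.45],0,0],
  [[-1.4,-1,4.45],0,0],
  [[-2.1,-2,4.45],1,0],
  [[-2.1,-3,4.45],2,0],
  [[-2.1,-4,4.45],3,0],
  [[-2.1,-5,4.45],4,0],
  [[-2.1,-6.2,4.45],5.2,0],
  [[-2.1,-7.4,4.45],6.4,0],
  [[-2.1,-8.6,4.45],7.6,0],
  [[-2.1,-9.8,4.45],8.8,0],
  [[-2,-11,4.45],10,0],
  [[-1.8,-12.2,4.45],11.2,0],
  [[-1.53,-13.4,4.45],12.6,0],
  [[-1.53,-13.96,4.45],14,0],
  [[-1.53,-13.96,4.45],14,0],
  [[-1.53,-13.96,4.45],14,0],
])

```text
time: 23.4
eef_pos: [438.4, -253.6, 169.4]
ee_rot: [[-0.987, 0.16, -0.001], [0.16, 0.987, 0.002], [0.001, 0.002, -1.0]]
wrist_force: [-0.1, 0.5, -0.3]
gripper_width: 37.0
```

```bash
python3 - <<'E'
from h import *
s,im,d,Q,m=heldleaf();print(s['time'],s['eef_pos'].round(1),s['ee_rot'].round(3).tolist(),s['gripper_width'],s['joint_positions'].round(0),m.sum())
q=Q[m]
for z0 in range(-55,30,8):
    w=q[(q[:,2]>z0)&(q[:,2]<=z0+8)]
    if len(w)>2:print(z0,len(w),np.median(w,0).round(1),w[:,0].min().round(1),w[:,0].max().round(1),'y',w[:,1].min().round(1),w[:,1].max().round(1))
E
```

```text
23.4 [ 438.4 -253.6  169.4] [[-0.987, 0.16, -0.001], [0.16, 0.987, 0.002], [0.001, 0.002, -1.0]] 37.018484227147205 [ 69.  27. -61. 105.  27.  63.  79.] 2386
-55 81 [  8.7  18.9 -50.1] -10.0 9.8 y -19.8 21.0
-47 188 [  1.4  -4.2 -41.2] 0.1 9.7 y -19.7 21.1
-39 494 [  0.6   0.7 -35.4] -2.7 9.4 y -19.7 20.7
-31 374 [  0.4   2.  -27.4] -1.8 9.5 y -18.9 20.2
-23 308 [  0.3   2.7 -18.8] -1.4 1.4 y -14.9 20.3
-15 262 [  0.1   3.9 -10.3] -1.3 0.9 y -12.7 20.0
-7 186 [ 0.   5.4 -3.3] -3.5 0.8 y -10.7 21.4
1 205 [-0.2  6.9  4.1] -1.0 0.8 y -9.2 21.7
9 175 [-0.2  7.  13.1] -1.2 0.7 y -8.3 21.9
17 55 [-0.3  3.8 19.1] -0.9 0.3 y -5.8 21.7
```

apply_moves([
  [[1.2,-0.2,0],0,0],
  [[2.4,-0.4,0],0,0],
  [[3.6,-0.6,0],0,0],
  [[4.6,-0.77,0],0,0],
  [[5.25,-0.88,0],0,0],
  [[5.25,-0.88,0],0,0],
  [[5.25,-0.88,-0.5],0,0],
  [[5.25,-0.88,-1],0,0],
  [[5.25,-0.88,-1.25],0,0],
  [[5.25,-0.88,-1.4],0,0],
  [[5.25,-0.88,-1.5],0,0],
  [[5.25,-0.88,-1.5],0,0],
  [[5.25,-0.88,-1.5],0,0],
])

```text
time: 24.53
eef_pos: [596.6, -279.2, 125.8]
ee_rot: [[-0.988, 0.157, 0.001], [0.157, 0.988, -0.0], [-0.001, -0.0, -1.0]]
wrist_force: [-1.0, 0.1, -1.9]
gripper_width: 37.1
```

apply_moves([
  [[-0.02,-0.02,-0.08],0,0],
  [[-0.02,-0.02,-0.16],0,0],
  [[-0.02,-0.02,-0.22],0,0],
  [[-0.02,-0.02,-0.28],0,0],
  [[-0.02,-0.02,-0.28],0,0],
  [[-0.02,-0.02,-0.28],0,0],
])

```text
time: 25.03
eef_pos: [596.9, -280.5, 118.2]
ee_rot: [[-0.988, 0.157, 0.003], [0.157, 0.988, -0.001], [-0.003, -0.001, -1.0]]
wrist_force: [-0.8, -0.8, 8.3]
gripper_width: 37.0
```

apply_moves([
  [[-0.15,0.02,0.03],0,0],
  [[-0.3,0.05,0.02],0,0],
  [[-0.3,0.05,0.0],0,0],
  [[-0.3,0.05,0.0],0,0],
])

```text
time: 25.37
eef_pos: [587.0, -278.3, 117.3]
ee_rot: [[-0.988, 0.156, 0.001], [0.156, 0.988, -0.0], [-0.001, 0.0, -1.0]]
wrist_force: [-0.3, 0.7, 4.1]
gripper_width: 37.2
```

```bash
python3 tilt.py 1; python3 slotview.py "[597.1,-278.1,100]" "[-.567,.089,.819]" sv2.png
```

```text
25.3667 [ 587.  -278.3  117.3] 37.2 [-0.3  0.7  4.1] [ 0.22 -0.19  0.11]
-47 61 [  1.8   6.5 -41.7]
-39 101 [  0.9   5.8 -35.8]
-31 86 [ -0.5   6.  -26.2]
-23 60 [ -1.5   5.9 -19.4]
-15 322 [-47.3   6.3 -10. ]
-7 245 [-41.    5.7  -4.4]
1 57 [-5.2  6.3  5.8]
9 36 [-6.   6.1 12.5]
17 251 [-3.5  6.  22.1]
25 310 [ 6.7  6.1 29.1]
tilt -37.2
25.4167 [ 587.1 -278.3  117.3] [ 52.  42. -53.  89.  35.  67.  74.]
[324. 238.]
px standing proud of the lid: 1554 [ 588. -275.  138.]
```

View pics/sv2.png

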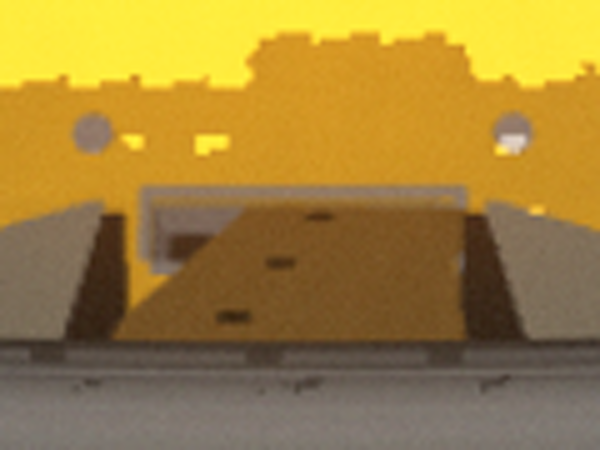

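The right-hand leaf hangs about 10 degrees skewed in its own plane (left edge slanting from (110,340) to (250,205)), so its corner stood on the lid. I straighten it by nudging its lower edge against the blue box's side wall, in the gap between the boxes.

apply_moves([
  [[0,0,0.5],0,0],
  [[0,0,1.2],0,0],
  [[-0.7,0.9,1.2],1,0],
  [[-1.4,1.8,1.2],2,0],
  [[-1.4,2.6,1.2],2.9,0],
  [[-1.4,2.6,1.2],2.9,0],
  [[-1.4,2.6,0.2],2.9,0],
  [[-1.4,2.6,-0.8],2.9,0],
  [[-1.4,2.6,-1.64],2.9,0],
  [[-1.4,2.6,-1.64],2.9,0],
  [[-1.4,2.6,-1.64],2.9,0],
  [[-1.4,3,-1.64],2.9,0],
  [[-1.4,3.2,-1.64],2.9,0],
  [[-1.4,3.35,-1.64],2.9,0],
  [[-1.4,3.5,-1.64],2.9,0],
  [[-1.4,3.5,-1.64],2.9,0],
])

```text
time: 26.8
eef_pos: [545.4, -172.3, 68.5]
ee_rot: [[-0.995, -0.097, 0.001], [-0.097, 0.995, -0.0], [-0.001, -0.001, -1.0]]
wrist_force: [-0.6, 0.9, -1.0]
gripper_width: 36.9
```

apply_moves([
  [[0,0.08,0],0,0],
  [[0,0.15,0],0,0],
  [[0,0.22,0],0,0],
  [[0,0.22,0],0,0],
])

```text
time: 27.13
eef_pos: [545.0, -168.3, 67.7]
ee_rot: [[-0.996, -0.095, 0.0], [-0.095, 0.996, -0.002], [0.0, -0.002, -1.0]]
wrist_force: [-0.2, -4.6, 0.7]
gripper_width: 35.5
```

```bash
cat > edges.py <<'E'
from h import *
s,im,d,Q,m=heldleaf();print(s['time'],s['eef_pos'].round(1),s['gripper_width'],s['wrist_force'].round(1));m&=np.abs(Q[...,0])<14
q=Q[m]
for z0 in range(-47,30,8):
    w=q[(q[:,2]>z0)&(q[:,2]<=z0+8)]
    if len(w)>2:print(z0,len(w),np.median(w,0).round(1),'y',w[:,1].min().round(1),w[:,1].max().round(1))
E
python3 edges.py
```

```text
27.1333 [ 545.  -168.3   67.7] 35.54663405047466 [-0.2 -4.6  0.7]
-47 94 [  0.7  -6.9 -40.4] y -17.2 14.2
-39 387 [  0.3   0.8 -35.2] y -17.3 18.6
-31 338 [ -0.    1.4 -27. ] y -17.5 18.7
-23 292 [ -0.4   1.4 -18.1] y -15.6 19.7
-15 192 [ -0.8   2.6 -11. ] y -14.8 19.8
-7 207 [-1.   2.1 -4.4] y -13.5 18.1
1 194 [-1.6  2.8  5.9] y -12.8 18.8
9 134 [-1.9  4.2 13.2] y -11.8 20.0
17 126 [-2.   2.3 19.3] y -10.8 19.7
```

apply_moves([
  [[0,0.08,0],0,0],
  [[0,0.16,0],0,0],
  [[0,0.22,0],0,0],
  [[0,0.22,0],0,0],
])

```text
time: 27.52
eef_pos: [545.3, -163.4, 67.9]
ee_rot: [[-0.996, -0.093, 0.001], [-0.093, 0.996, -0.004], [-0.0, -0.004, -1.0]]
wrist_force: [0.4, -10.4, 3.3]
gripper_width: 34.8
```

```bash
python3 edges.py
```

```text
27.5167 [ 545.3 -163.4   67.9] 34.771529622884785 [  0.4 -10.4   3.3]
-47 74 [  0.6  -7.9 -39.9] y -16.9 13.2
-39 386 [  0.1  -0.3 -35.2] y -18.5 18.2
-31 335 [ -0.1   0.3 -27.1] y -17.3 17.8
-23 301 [ -0.4   0.3 -18.5] y -17.1 18.1
-15 228 [ -0.5  -1.  -11. ] y -16.3 18.1
-7 199 [-0.7  0.2 -4. ] y -16.3 14.6
1 198 [-1.  -0.4  4.8] y -15.8 14.7
9 160 [-1.2 -1.2 13.5] y -15.2 15.3
17 133 [-1.4  1.6 20.2] y -15.1 15.4
25 3 [-1.7 -3.4 25.2] y -4.8 -1.3
```

apply_moves([
  [[0,-0.4,0],0,0],
  [[0,-0.9,0.3],0,0],
  [[0,-0.9,1.2],0,0],
  [[0,-0.9,2.3],0,0],
  [[0,-1.2,2.9],-0.8,0],
  [[0.4,-2.2,2.9],-1.6,0],
  [[1,-3.2,2.9],-2.4,0],
  [[1.62,-3.86,2.9],-2.84,0],
  [[1.62,-3.86,2.9],-2.84,0],
  [[1.62,-3.86,2.5],-2.84,0],
  [[1.62,-3.86,2.1],-2.84,0],
  [[1.62,-3.86,1.94],-2.84,0],
  [[1.62,-3.86,1.94],-2.84,0],
  [[1.62,-3.86,1.94],-2.84,0],
])

```text
time: 28.73
eef_pos: [592.8, -275.2, 125.2]
ee_rot: [[-0.989, 0.15, -0.001], [0.15, 0.989, 0.001], [0.001, 0.001, -1.0]]
wrist_force: [-0.7, -0.1, -1.1]
gripper_width: 35.1
```

```bash
python3 edges.py; python3 -c "
from h import *
print(ctrl.observe()['ee_rot'].round(3).tolist())"
```

```text
28.7333 [ 592.8 -275.2  125.2] 35.093618520888114 [-0.7 -0.1 -1.1]
-47 180 [  5.   -8.  -41.2] y -19.2 20.4
-39 475 [  0.4   0.4 -35.1] y -19.3 20.7
-31 414 [  0.2   0.7 -27.7] y -21.1 21.9
-23 302 [ -0.1   1.  -18.5] y -16.1 18.7
-15 246 [ -0.3  -0.2 -11. ] y -15.8 18.6
-7 202 [-0.3  1.  -3.5] y -15.5 15.6
1 202 [-0.6  0.4  4.9] y -15.3 15.9
9 177 [-0.7 -0.3 13.8] y -15.6 16.1
17 202 [-1.4  3.1 20.6] y -21.8 21.8
25 771 [ 2.1  1.  30.3] y -22.0 22.0
[[-0.989, 0.15, -0.0], [0.15, 0.989, 0.0], [0.0, 0.0, -1.0]]
```

apply_moves([
  [[0.07,-0.11,0],0,0],
  [[0.07,-0.11,0],0,0],
  [[0.07,-0.11,-0.1],0,0],
  [[0.07,-0.11,-0.2],0,0],
  [[0.07,-0.11,-0.26],0,0],
  [[0.07,-0.11,-0.26],0,0],
  [[0.07,-0.11,-0.26],0,0],
])

```text
time: 29.37
eef_pos: [595.5, -279.4, 117.7]
ee_rot: [[-0.989, 0.151, -0.0], [0.151, 0.989, 0.0], [0.0, 0.0, -1.0]]
wrist_force: [0.3, 0.1, -1.3]
gripper_width: 34.7
```

apply_moves([
  [[-0.17,0.03,-0.01],0,0],
  [[-0.34,0.05,-0.03],0,0],
  [[-0.34,0.05,-0.03],0,0],
  [[-0.5,0.08,-0.08],0,0],
  [[-0.63,0.1,-0.14],0,0],
  [[-0.76,0.12,-0.22],0,0],
  [[-0.89,0.14,-0.3],0,0],
  [[-0.98,0.15,-0.38],0,0],
  [[-1.07,0.17,-0.46],0,0],
  [[-1.07,0.17,-0.46],0,0],
])

```text
time: 30.2
eef_pos: [562.3, -273.8, 104.2]
ee_rot: [[-0.989, 0.151, -0.001], [0.151, 0.989, -0.0], [0.001, -0.0, -1.0]]
wrist_force: [-0.2, 2.7, 8.5]
gripper_width: 33.0
```

```bash
python3 - <<'E'
from h import *
s,im,d,Q,m=heldleaf();print(s['time'],s['eef_pos'].round(1),s['wrist_force'].round(1),m.sum())
H,S,V=[cv2.cvtColor(im,cv2.COLOR_BGR2HSV)[...,i].astype(int) for i in range(3)]
m=(d>0)&(np.abs(Q[...,1]+3)<8)&(np.abs(Q[...,0])<60)&(Q[...,2]>-55)&(Q[...,2]<30)
q=Q[m]
for z0 in range(-55,30,6):
    w=q[(q[:,2]>z0)&(q[:,2]<=z0+6)]
    if len(w)>2:print(z0,len(w),np.percentile(w[:,0],[5,25,50,75,95]).round(1))
E
```

```text
30.2 [ 562.3 -273.8  104.2] [-0.2  2.7  8.5] 5217
-49 29 [1.9 2.  2.2 2.5 3.6]
-43 132 [1.6 2.3 2.9 3.9 4.4]
-13 131 [-54.3 -53.6 -52.4 -51.7 -50.3]
-7 342 [-51.2 -49.  -46.9 -44.8 -42.5]
-1 101 [-43.9 -42.5 -41.5 -40.8 -40.2]
11 175 [-22.  -20.2 -19.1 -17.8 -16.5]
17 309 [-16.9 -15.  -12.8 -10.9  -8.9]
23 318 [-8.5 -6.4 -4.1 -2.   0.2]
29 43 [-0.7  0.1  0.8  1.6  2.2]
```

apply_moves([
  [[0.08,-0.01,-0.08],0,0],
  [[0.16,-0.02,-0.17],0,0],
  [[0.24,-0.04,-0.26],0,0],
  [[0.24,-0.04,-0.26],0,0],
])

```text
time: 30.58
eef_pos: [570.3, -274.9, 96.4]
ee_rot: [[-0.989, 0.15, -0.001], [0.15, 0.989, 0.0], [0.001, 0.0, -1.0]]
wrist_force: [1.4, 1.7, 7.0]
gripper_width: 33.3
```

```bash
python3 - <<'E'
from h import *
s=ctrl.observe();print(s['wrist_force'].round(1),s['torque'].round(2),s['gripper_width'])
sc,ds=ctrl.capture('scene');sd,dd=ctrl.capture('side');w,d=ctrl.capture('wrist')
f=lambda a,s:cv2.resize(a,s,interpolation=cv2.INTER_CUBIC)
o=np.zeros((600,800,3),np.uint8);o[:300,:400]=f(sc[110:200,320:440],(400,300));o[:300,400:]=f(sd[90:180,290:410],(400,300));o[300:,:500]=f(w[170:290,220:420],(500,300));cv2.imwrite('pics/v11.png',o)
E
```

```text
[1.4 1.7 7. ] [ 0.47 -0.65  0.28] 33.29816571861996
```

View pics/v11.png

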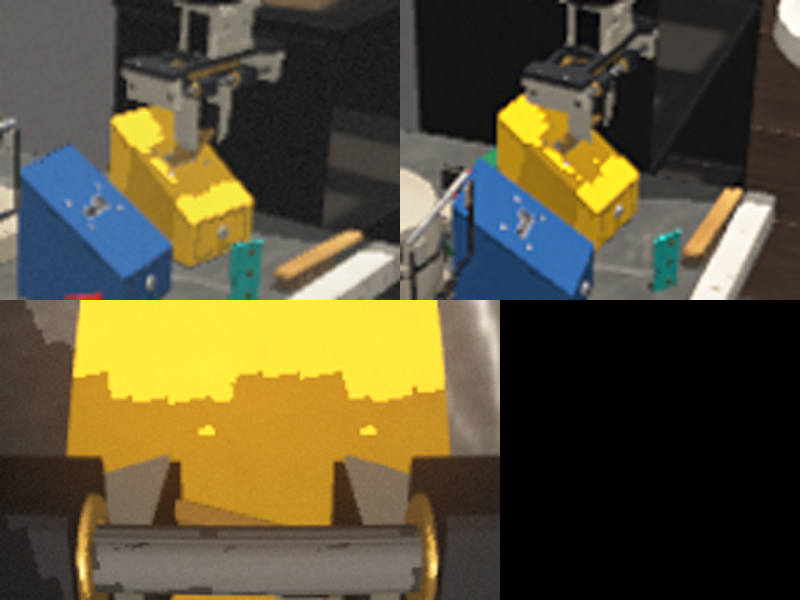

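```bash
python3 - <<'E'
from h import *
s=ctrl.observe();C=np.array([597.1,-278.1,100]);n=np.array([-.567,.089,.819]);n/=np.linalg.norm(n)
ay=np.array([.155,.988,0]);ax=np.cross(ay,n)
im,d=ctrl.capture('wrist');P=wcloud(s,d);R=np.array(s['ee_rot']);Q=(P-s['eef_pos'])@R
B=np.stack([(P-C)@ax,(P-C)@ay,(P-C)@n],-1)
m=(d>0)&(np.abs(B[...,0])<40)&(np.abs(B[...,1])<24)&(B[...,2]>6)&(B[...,2]<75)&(Q[...,2]<-25+99)&(im[...,2].astype(int)>im[...,0]+25)
v,u=np.where(m)
for c in range(u.min(),u.max()+1,5):
    k=u==c
    if k.sum():r=v[k].min();print('wrist',c,r,B[r,c].round(1),Q[r,c].round(1))
for nm in('scene','side'):
    im,d=ctrl.capture(nm);P=cloud(nm,d);B=np.stack([(P-C)@ax,(P-C)@ay,(P-C)@n],-1)
    m=(d>0)&(np.abs(B[...,0])<45)&(np.abs(B[...,1])<45)&(B[...,2]>5)&(B[...,2]<75)&(im[...,2].astype(int)>im[...,0]+35)
    print(nm,m.sum());
    for v,u in np.argwhere(m)[::2]:print(u,v,B[v,u].round(0),im[v,u])
E
```

```text
wrist 270 255 [  0.8 -23.9  66.5] [ 10.8 -22.9 -58.4]
wrist 275 242 [ -8.3 -23.9  53.8] [ 10.9 -22.8 -42.8]
wrist 280 234 [-15.4 -23.2  42.2] [ 10.1 -22.1 -29.2]
wrist 285 232 [-16.8 -20.6  41.3] [ 10.7 -19.6 -27.7]
wrist 290 235 [-15.7 -18.1  39.1] [  8.6 -17.  -26.5]
wrist 295 251 [ -4.8 -14.2  49.2] [  5.4 -13.2 -41. ]
wrist 300 252 [ -4.5 -11.7  48.3] [  4.6 -10.7 -40.5]
wrist 305 253 [-3.9 -9.2 48.6] [  4.3  -8.1 -41.1]
wrist 310 254 [-3.6 -6.7 48. ] [  3.6  -5.6 -40.8]
wrist 315 255 [-3.1 -4.1 47.7] [  3.1  -3.1 -40.8]
wrist 320 257 [-2.1 -1.6 47.9] [  2.3  -0.6 -41.6]
wrist 325 258 [-1.4  0.9 48.8] [  2.3   1.9 -42.7]
wrist 330 259 [-1.2  3.5 47.1] [  1.2   4.5 -41.4]
wrist 355 235 [-15.6  17.3  40. ] [  8.9  18.3 -27.3]
wrist 360 232 [-17.1  20.   40.8] [ 10.5  21.  -27.1]
wrist 365 234 [-15.5  22.4  42.7] [ 10.2  23.5 -29.6]
wrist 370 240 [-10.4  23.8  50. ] [ 10.2  24.9 -38.5]
wrist 375 250 [-2.5 23.9 62.8] [ 11.1  25.  -53.6]
scene 69
372 144 [23. 33. 65.] [101 131 148]
372 146 [17. 35. 61.] [101 132 149]
372 148 [14. 32. 53.] [102 132 149]
372 149 [13. 30. 47.] [104 134 1
[... 1612 characters left out ...]
45.  6.] [ 41 237 255]
339 130 [10. 14. 19.] [ 38 119 158]
339 131 [ 8. 12. 14.] [ 40 106 142]
341 131 [ 3. 11. 19.] [ 47  88 114]
344 131 [-7. 28. 43.] [ 91 115 130]
330 132 [29. 44.  5.] [ 40 241 255]
339 132 [ 6. 10.  9.] [ 42 110 143]
341 132 [ 1.  5. 11.] [ 37  81 109]
346 132 [-15.  18.  38.] [ 92 129 152]
339 133 [ 3. 17. 10.] [ 43  84 111]
344 134 [-12.  -5.   7.] [ 24 149 199]
346 135 [-21.  -8.   8.] [ 25 147 195]
353 135 [-39. -40.   7.] [ 26 152 203]
342 136 [-13.  12.   6.] [ 25 149 198]
348 136 [-29. -12.   8.] [ 25 145 194]
347 137 [-29.  -5.   7.] [ 26 145 194]
338 139 [-11.  40.   5.] [ 37 243 255]
349 139 [-40.  -7.   5.] [ 26 143 192]
348 140 [-40.   3.   6.] [ 28 147 196]
```

apply_moves([
  [[0.1,-0.02,-0.11],0,0],
  [[0.2,-0.03,-0.22],0,0],
  [[0.3,-0.05,-0.33],0,0],
  [[0.4,-0.06,-0.43],0,0],
  [[0.4,-0.06,-0.43],0,0],
])

```text
time: 31.3
eef_pos: [581.0, -276.9, 82.6]
ee_rot: [[-0.989, 0.151, -0.003], [0.151, 0.989, 0.0], [0.003, -0.0, -1.0]]
wrist_force: [-0.5, 1.9, 0.4]
gripper_width: 33.3
```

apply_moves([
  [[0,0,0],0,0.6],
  [[0,0,0],0,0.6],
  [[0,0,0],0,0.6],
  [[0,0,0],0,0.6],
  [[0,0,0],0,0.6],
  [[0,0,0],0,0.6],
  [[-0.4,0.1,0.8],0,0.6],
  [[-1,0.2,1.8],0,0.6],
  [[-1,0.2,2.8],0,0.6],
  [[-1,0.2,2.8],0,0.6],
])

```text
time: 32.13
eef_pos: [555.0, -271.3, 173.4]
ee_rot: [[-0.988, 0.151, 0.007], [0.151, 0.988, -0.003], [-0.007, -0.002, -1.0]]
wrist_force: [1.4, 0.3, 0.1]
gripper_width: 54.8
```

```bash
python3 - <<'E'
from h import *
print(ctrl.observe()['gripper_width'])
C=np.array([597.1,-278.1,100]);n=np.array([-.567,.089,.819]);n/=np.linalg.norm(n);ay=np.array([.155,.988,0]);ax=np.cross(ay,n)
for nm in('scene','side'):
    im,d=ctrl.capture(nm);P=cloud(nm,d);B=np.stack([(P-C)@ax,(P-C)@ay,(P-C)@n],-1)
    m=(d>0)&(np.abs(B[...,0])<25)&(np.abs(B[...,1])<30)&(B[...,2]>7)&(B[...,2]<60);print(nm,m.sum(),B[m].mean(0).round(0) if m.any() else '')
    z=np.load(nm+'0.npz');P=cloud(nm,z['d']);B=np.stack([(P-C)@ax,(P-C)@ay,(P-C)@n],-1);m=(z['d']>0)&(np.abs(B[...,0])<25)&(np.abs(B[...,1])<30)&(B[...,2]>7)&(B[...,2]<60);print('before',m.sum())
E
python3 slotview.py "[597.1,-278.1,100]" "[-.567,.089,.819]" sv3.png
```

```text
54.79630548352928
scene 0 
before 2
side 3 [3. 3. 8.]
before 2
32.2333 [ 553.4 -271.6  168.8] [ 56.  36. -56.  91.  32.  70.  76.]
[322. 253.]
px standing proud of the lid: 0
```

apply_moves([
  [[-1.3,0,0.2],0,1],
  [[-2.6,0.3,0.2],-0.8,1],
  [[-3.8,1,0.2],-2,1],
  [[-4.4,2,0.2],-3,1],
  [[-4.4,3.2,0.2],-4,1],
  [[-4.4,4.4,0.2],-5,1],
  [[-4.4,5.6,0.2],-6,1],
  [[-4.4,6.8,0.2],-7.2,1],
  [[-4.4,8,0.2],-8.4,1],
  [[-4.4,9.2,0.2],-9.6,1],
  [[-4.4,10.4,0.2],-10.8,1],
  [[-4.4,11.6,0.2],-12,1],
  [[-4.4,12.6,0.2],-13.2,1],
  [[-3.6,12.88,0.2],-14,1],
  [[-2.6,12.88,-0.5],-14,1],
  [[-2.3,12.88,-1.5],-14,1],
  [[-2.3,12.88,-2.3],-14,1],
  [[-2.3,12.88,-2.3],-14,1],
  [[-2.3,12.88,-2.3],-14,1],
])

```text
time: 33.87
eef_pos: [481.9, 114.9, 97.0]
ee_rot: [[-0.197, 0.98, -0.005], [0.98, 0.197, -0.0], [0.0, -0.005, -1.0]]
wrist_force: [-0.7, -0.1, 0.0]
gripper_width: 91.4
```

```bash
python3 -c "
from h import *
s=ctrl.observe();print(s['eef_pos'].round(1),s['ee_rot'].round(3).tolist(),s['gripper_width'])"
```

```text
[481.9 114.9  97. ] [[-0.197, 0.98, -0.005], [0.98, 0.197, -0.0], [0.0, -0.005, -1.0]] 91.37995015826934
```

apply_moves([
  [[0.04,0,-0.8],0,1],
  [[0.04,0,-1.6],0,1],
  [[0.04,0,-2.3],0,1],
  [[0.04,0,-2.5],0,1],
  [[0.04,0,-2.5],0,0.43],
  [[0.04,0,-2.5],0,0.43],
  [[0.04,0,-2.5],0,0.43],
  [[0.04,0,-2.5],0,0.43],
  [[0.04,0,-2.5],0,0.43],
  [[0.04,0,-2.5],0,0.43],
  [[0.04,0,-2.5],0,0.43],
  [[0.04,0,-2.5],0,0.43],
  [[0.04,0,-2.5],0,0.43],
  [[0.04,0,-2.5],0,0.43],
  [[0.04,0,-2.5],0,0.55],
  [[0.04,0,-2.5],0,0.55],
  [[0.04,0,-2.4],0,0.55],
  [[0.04,0,-2.23],0,0.55],
  [[0.04,0,-2.23],0,0.55],
])

```text
time: 35.45
eef_pos: [485.0, 115.3, 32.2]
ee_rot: [[-0.196, 0.981, 0.0], [0.981, 0.196, 0.0], [0.0, 0.0, -1.0]]
wrist_force: [0.3, -0.0, -0.4]
gripper_width: 50.4
```

apply_moves([
  [[0,0,0],0,0],
  [[0,0,0],0,0],
  [[0,0,0],0,0],
  [[0,0,0],0,0],
  [[0,0,0],0,0],
  [[0,0,0],0,0],
  [[0,0,0],0,0],
])

```text
time: 36.03
eef_pos: [484.9, 115.2, 31.5]
ee_rot: [[-0.196, 0.981, 0.0], [0.981, 0.196, 0.0], [0.0, 0.0, -1.0]]
wrist_force: [0.2, -0.3, 1.4]
gripper_width: 40.5
```

```bash
python3 edges.py
```

```text
36.0333 [484.9 115.2  31.5] 40.4934022794046 [ 0.2 -0.3  1.4]
-47 44 [  8.5  21.  -43.1] y -20.9 21.9
-39 218 [ -1.5   9.3 -32.7] y -21.2 22.0
-31 436 [ -1.2   4.6 -27.8] y -20.4 21.9
-23 333 [ -0.7   5.7 -19.8] y -11.5 21.7
-15 264 [ -0.2   7.7 -12.1] y -8.5 22.0
-7 1134 [ 7.3  5.4 -2.7] y -12.4 21.9
1 162 [0.1 2.7 3.5] y -12.3 21.7
9 72 [-3.8 -5.7 14.2] y -12.5 0.4
25 5 [ -9.3 -13.1  32.5] y -14.5 -13.0
```

apply_moves([
  [[0,0,0],0,0],
  [[0,0,0],0,0],
  [[0,0,0],0,0],
])

```text
time: 36.33
eef_pos: [484.9, 115.2, 31.5]
ee_rot: [[-0.196, 0.981, 0.0], [0.981, 0.196, 0.0], [0.0, 0.0, -1.0]]
wrist_force: [0.6, 0.8, 1.0]
gripper_width: 40.9
```

```bash
python3 - <<'E'
from h import *
s=ctrl.observe();im,d=ctrl.capture('wrist');print(s['gripper_width'],s['wrist_force'].round(1))
cv2.imwrite('pics/v12.png',cv2.resize(im[180:290,240:410],None,fx=4.5,fy=4.5,interpolation=cv2.INTER_CUBIC))
P=wcloud(s,d);Q=(P-s['eef_pos'])@np.array(s['ee_rot'])
for r in range(206,262,3): print(r,[tuple(Q[r,c].round(0).astype(int)) for c in range(285,361,8)])
E
```

```text
40.88174109092102 [0.6 0.8 1. ]
206 [(np.int64(10), np.int64(-27), np.int64(33)), (np.int64(10), np.int64(-21), np.int64(32)), (np.int64(10), np.int64(-15), np.int64(32)), (np.int64(20), np.int64(-7), np.int64(-3)), (np.int64(19), np.int64(-3), np.int64(-2)), (np.int64(19), np.int64(2), np.int64(-2)), (np.int64(19), np.int64(7), np.int64(-2)), (np.int64(20), np.int64(12), np.int64(-4)), (np.int64(19), np.int64(17), np.int64(-3)), (np.int64(19), np.int64(22), np.int64(-2))]
209 [(np.int64(8), np.int64(-27), np.int64(33)), (np.int64(7), np.int64(-21), np.int64(33)), (np.int64(8), np.int64(-15), np.int64(32)), (np.int64(18), np.int64(-7), np.int64(-3)), (np.int64(17), np.int64(-3), np.int64(-2)), (np.int64(17), np.int64(2), np.int64(-2)), (np.int64(17), np.int64(7), np.int64(-2)), (np.int64(17), np.int64(12), np.int64(-2)), (np.int64(18), np.int64(17), np.int64(-4)), (np.int64(17), np.int64(22), np.int64(-2))]
212 [(np.int64(5), np.int64(-27), np.int64(32)), (np.int64(6), np.int64(-21), np.int64(32)), (np.int64(5), np.int64(-15), np.int64(32)), (np.int64(15), np.int64(-8), np.int64(-2))
[... 6722 characters left out ...]
np.int64(-31)), (np.int64(-1), np.int64(2), np.int64(-31)), (np.int64(-1), np.int64(6), np.int64(-32)), (np.int64(-2), np.int64(11), np.int64(-31)), (np.int64(-2), np.int64(15), np.int64(-31)), (np.int64(-2), np.int64(20), np.int64(-30))]
260 [(np.int64(31), np.int64(-10), np.int64(-105)), (np.int64(32), np.int64(-8), np.int64(-106)), (np.int64(31), np.int64(-5), np.int64(-105)), (np.int64(31), np.int64(-3), np.int64(-105)), (np.int64(32), np.int64(-1), np.int64(-106)), (np.int64(32), np.int64(1), np.int64(-105)), (np.int64(31), np.int64(4), np.int64(-105)), (np.int64(31), np.int64(6), np.int64(-104)), (np.int64(32), np.int64(8), np.int64(-106)), (np.int64(31), np.int64(10), np.int64(-105))]
```

View pics/v12.png

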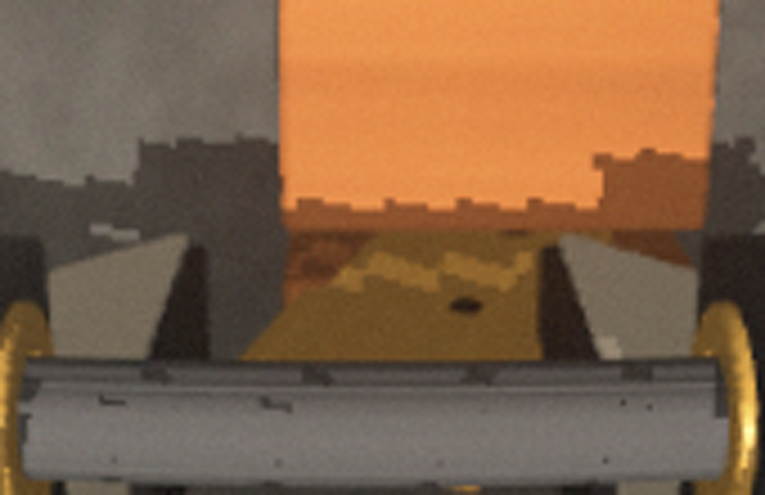

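v12 shows the third leaf skewed in the groove (left edge from (245,360) to (375,235)): it tipped instead of sliding. I open, go lower and push it along near its foot.

apply_moves([
  [[0,0,0],0,1],
  [[0,0,0],0,1],
  [[0,0,0],0,1],
  [[0,0,0],0,1],
  [[0,0,0],0,1],
  [[0,0,0],0,1],
  [[0,0,0],0,1],
  [[0,0,0],0,1],
  [[0,0,0],0,1],
  [[-0.05,-0.01,-0.2],0,1],
  [[-0.05,-0.01,-0.4],0,1],
  [[-0.05,-0.01,-0.63],0,1],
  [[-0.05,-0.01,-0.63],0,1],
])

```text
time: 37.47
eef_pos: [482.4, 114.3, 11.0]
ee_rot: [[-0.196, 0.981, -0.002], [0.981, 0.196, -0.001], [-0.0, -0.002, -1.0]]
wrist_force: [-0.1, -0.7, -0.5]
gripper_width: 91.6
```

```bash
cat > le.py <<'E'
from h import *
s=ctrl.observe();im,d=ctrl.capture('wrist');R=np.array(s['ee_rot']);print(s['time'],s['eef_pos'].round(1),round(s['gripper_width'],1),s['wrist_force'].round(1))
Q=(wcloud(s,d)-s['eef_pos'])@R;zt=s['eef_pos'][2]
g=(d>0)&(np.abs(Q[...,0])<5)&(im[...,2].astype(int)>im[...,0]+25)
for z in range(80,36,-6):
    w=Q[g&(np.abs(zt-Q[...,2]-z)<3)&(np.abs(Q[...,1])<50)]
    if len(w)>3: print('z',z,len(w),'x',np.median(w[:,0]).round(1),'y',np.percentile(w[:,1],[2,98]).round(1))
E
python3 le.py
```

```text
37.4667 [482.4 114.3  11. ] 91.6 [-0.1 -0.7 -0.5]
z 50 34 x -0.3 y [-23.2   1.7]
z 44 779 x -0.0 y [-41.6  24.2]
z 38 588 x 0.5 y [-43.9  33.4]
```

apply_moves([
  [[0,0,0],0,0.43],
  [[0,0,0],0,0.43],
  [[0,0,0],0,0.43],
  [[0,0,0],0,0.43],
  [[0,0,0],0,0.43],
  [[0,0,0],0,0.43],
  [[0,0,0],0,0.43],
  [[0,0,0],0,0.43],
  [[0,0,0],0,0.43],
  [[0,0,0],0,0.43],
])

```text
time: 38.35
eef_pos: [473.0, 112.0, 10.7]
ee_rot: [[-0.197, 0.98, -0.016], [0.98, 0.197, -0.007], [-0.004, -0.017, -1.0]]
wrist_force: [-27.8, -4.4, 15.8]
gripper_width: 68.0
```

```bash
cat > sc.py <<'E'
from h import *
s=ctrl.observe();R=np.array(s['ee_rot']);print(round(s['gripper_width'],1),s['wrist_force'].round(1),s['eef_pos'].round(1))
T=np.array([485,115.2,0]);g=np.array([.981,.196,0]);k=np.array([-.196,.981,0])
for n in('scene','side'):
    im,d=ctrl.capture(n);P=cloud(n,d)-T;H,S,V=[cv2.cvtColor(im,cv2.COLOR_BGR2HSV)[...,i].astype(int) for i in range(3)]
    a,b,z=P@g,P@k,P[...,2]
    m=(d>0)&(np.abs(b)<14)&(np.abs(a)<60)&(S>80)&(H>10)&(H<30)
    for z0 in range(40,90,8):
        w=m&(z>z0)&(z<=z0+8)
        if w.sum()>2:print(n,z0,w.sum(),'a',a[w].min().round(1),a[w].max().round(1),'b',np.median(b[w]).round(1))
E
python3 sc.py
```

```text
68.0 [-27.8  -4.4  15.8] [473.  112.   10.7]
scene 40 41 a -39.3 28.0 b -2.0
side 40 39 a -45.9 39.2 b 0.5
```

The far finger is pushing a leaf whose foot won't slide in the groove. I back off and use a different plan: grip it across its faces, carry it two grooves over to where the hood leaves room, and regrip it there by the edges.

apply_moves([
  [[0,0,0],0,1],
  [[0,0,0],0,1],
  [[0,0,0],0,1],
  [[0,0,0],0,1],
  [[0,0,0],0,1],
  [[0,0,0.4],0,1],
  [[0,0,0.9],0,1],
  [[0,0,1.8],0,1],
  [[-0.8,-1,3],0,1],
  [[-1.6,-1.5,4.5],0,1],
  [[-1.6,-1.5,4.8],0,1],
  [[-1.6,-1.5,4.8],0,1],
  [[-1.6,-1.5,4.8],0,1],
])

```text
time: 39.53
eef_pos: [436.9, 69.6, 159.0]
ee_rot: [[-0.194, 0.981, 0.005], [0.981, 0.194, -0.001], [-0.002, 0.005, -1.0]]
wrist_force: [-0.1, -0.9, 0.7]
gripper_width: 91.9
```

```bash
cat > tops.py <<'E'
from h import *
s=ctrl.observe();im,d=ctrl.capture('wrist');P=wcloud(s,d);print(s['time'],s['eef_pos'].round(1),s['wrist_force'].round(1),s['gripper_width'])
T=np.array([492.7,167.5,0]);g=np.array([.981,.193,0]);k=np.array([-.193,.981,0]);A=np.stack([(P-T)@g,(P-T)@k,P[...,2]],-1)
H,S,V=[cv2.cvtColor(im,cv2.COLOR_BGR2HSV)[...,i].astype(int) for i in range(3)]
r=(d>0)&(np.abs(A[...,0])<50)&(np.abs(A[...,1])<95)
for z0 in range(39,92,6):
    m=r&(A[...,2]>z0)&(A[...,2]<=z0+6)
    k_,l,st,c=cv2.connectedComponentsWithStats(m.astype(np.uint8))
    for i in range(1,k_):
        if st[i,4]>8:w=A[l==i];print('z',z0,st[i,4],'g',np.percentile(w[:,0],[1,99]).round(1),'k',np.percentile(w[:,1],[1,50,99]).round(1))
E
python3 tops.py
```

```text
39.5333 [436.9  69.6 159. ] [-0.1 -0.9  0.7] 91.8624913515159
z 39 83 g [-49.1 -29.6] k [-50.8 -48.6 -46.7]
z 45 112 g [-29.9  -4.1] k [-50.9 -48.8 -46.7]
```

```bash
python3 - <<'E'
from h import *
s=ctrl.observe();T=np.array([492.7,167.5,0]);g=np.array([.981,.193,0]);k=np.array([-.193,.981,0])
for n in('wrist','scene','side'):
    im,d=ctrl.capture(n);P=wcloud(s,d) if n=='wrist' else cloud(n,d)
    A=np.stack([(P-T)@g,(P-T)@k,P[...,2]],-1);H,S,V=[cv2.cvtColor(im,cv2.COLOR_BGR2HSV)[...,i].astype(int) for i in range(3)]
    m=(d>0)&(A[...,0]>-90)&(A[...,0]<45)&(np.abs(A[...,1]+50)<20)&(A[...,2]>-5)&(S>80)&(H>8)&(H<32)
    m2=m&((H>17)|(A[...,2]>38)|(A[...,0]<-33))
    w=A[m2];print(n,m.sum(),len(w))
    if len(w)>10:
        print(cv2.minAreaRect(w[:,[0,2]].astype(np.float32)))
        for z0 in range(-5,60,5):
            q=w[(w[:,2]>z0)&(w[:,2]<=z0+5)]
            if len(q)>1:print(z0,len(q),'g',np.percentile(q[:,0],[1,99]).round(),'k',np.percentile(q[:,1],[1,50,99]).round(1))
E
```

```text
wrist 4602 2427
((-36.20901870727539, 140.40713500976562), (79.31199645996094, 287.36859130859375), 0.6802215576171875)
-5 27 g [-71. -34.] k [-59.9 -54.2 -48.8]
0 2 g [-44. -39.] k [-59.4 -54.5 -49.6]
5 41 g [-66. -46.] k [-57.4 -55.2 -53. ]
10 76 g [-57. -35.] k [-57.1 -54.8 -47.4]
15 11 g [-56. -33.] k [-56.4 -54.2 -46.7]
20 3 g [-4. -1.] k [-50.  -49.8 -49.6]
25 7 g [-61.  -9.] k [-49.3 -47.  -45.8]
30 38 g [-72. -34.] k [-49.4 -47.3 -45.3]
35 77 g [-71. -10.] k [-49.7 -47.9 -45.9]
40 89 g [-51. -16.] k [-50.9 -48.3 -46.5]
45 89 g [-29.  -3.] k [-50.8 -49.  -46.6]
50 10 g [-9. -5.] k [-50.6 -49.2 -47.7]
scene 365 242
((-36.41065216064453, 145.30946350097656), (89.55057525634766, 283.7106018066406), 3.8543851375579834)
0 3 g [-66. -54.] k [-66.9 -54.6 -51.6]
5 10 g [-66. -35.] k [-53.6 -50.6 -46.6]
10 15 g [-68. -39.] k [-54.  -48.8 -46.3]
15 11 g [-67. -33.] k [-50.8 -48.7 -46. ]
20 18 g [-71. -32.] k [-53.5 -48.3 -44. ]
25 19 g [-72. -33.] k [-51.3 -48.9 -45. ]
30 19 g [-73. -33.] k [-52.7 -48.3 -44.6]
35 23 g [-71.  -7.] k [-52.6 -47.7 -40.8]
40 18 g [-62.  -4.] k [-51.9 -48.3 -44.4]
45 13 g [-36.  -5.] k [-52.7 -48.3 -44.6]
50 2 g [-15. -10.] k [-49.4 -48.2 -47. ]
side 518 415
((-34.7795295715332, 307.6045227050781), (105.6278076171875, 612.299072265625), 1.5235648155212402)
0 3 g [-66. -60.] k [-60.1 -54.9 -53.2]
5 8 g [-64. -41.] k [-50.4 -50.1 -46.2]
10 10 g [-63. -34.] k [-50.9 -48.3 -45.5]
15 15 g [-67. -33.] k [-53.9 -47.4 -42.9]
20 7 g [-70. -38.] k [-52.1 -47.8 -45.3]
25 20 g [-70. -34.] k [-49.8 -45.8 -39.7]
30 9 g [-69. -34.] k [-49.3 -45.8 -41.9]
35 31 g [-69.  21.] k [-67.3 -46.  -30.9]
40 22 g [-58.   6.] k [-58.6 -46.5 -33.2]
45 12 g [-49.  -7.] k [-50.8 -47.1 -42.4]
50 2 g [-21. -11.] k [-49.  -47.8 -46.5]
```

The third leaf has tipped over towards the robot: plain end still in the groove, knuckle end on the table, plane still vertical. The plan is to grip it across its faces near mid-length, lever its knuckle end up on the blue box's front edge, stand it in the far groove (clear of the hood), then regrip by the edges as with the first leaf.

apply_moves([
  [[0.2,0.3,-0.5],1.4,0.45],
  [[0.4,0.6,-1],2.8,0.45],
  [[0.6,0.9,-1.5],4.2,0.45],
  [[0.8,1.2,-2],5.6,0.45],
  [[0.8,1.42,-2.5],7,0.45],
  [[0.8,1.42,-3],8.4,0.45],
  [[0.8,1.42,-3],9.8,0.45],
  [[0.8,1.42,-3],11.2,0.45],
  [[0.8,1.42,-3],12.6,0.45],
  [[0.8,1.42,-3],14,0.45],
  [[0.8,1.42,-3],15.4,0.45],
  [[0.8,1.42,-3],16.8,0.45],
  [[0.8,1.42,-3],18,0.45],
  [[0.8,1.42,-3.3],18,0.45],
  [[0.8,1.42,-3.6],18,0.45],
])

```text
time: 40.98
eef_pos: [459.2, 113.0, 47.3]
ee_rot: [[-0.981, -0.193, -0.001], [-0.193, 0.981, 0.001], [0.001, 0.001, -1.0]]
wrist_force: [0.9, 0.1, -1.1]
gripper_width: 41.4
```

```bash
python3 - <<'E'
from h import *
s=ctrl.observe();im,d=ctrl.capture('wrist');P=wcloud(s,d);print(s['time'],s['eef_pos'].round(1),s['ee_rot'].round(2).tolist(),round(s['gripper_width']),s['joint_positions'].round(0))
T=np.array([492.7,167.5,0]);g=np.array([.981,.193,0]);k=np.array([-.193,.981,0]);A=np.stack([(P-T)@g,(P-T)@k,P[...,2]],-1)
H,S,V=[cv2.cvtColor(im,cv2.COLOR_BGR2HSV)[...,i].astype(int) for i in range(3)]
m=(d>0)&(S>80)&(H>8)&(H<32)&(np.abs(A[...,1]+50)<14)&(A[...,2]>20)&(A[...,2]<60)
for g0 in range(-80,0,8):
    w=A[m&(A[...,0]>g0)&(A[...,0]<=g0+8)]
    if len(w)>3:print(g0,len(w),'ztop',np.percentile(w[:,2],97).round(1),'k',np.percentile(w[:,1],[3,50,97]).round(1))
print('tcp g,k',(s['eef_pos']-T)@g,(s['eef_pos']-T)@k)
E
```

```text
40.9833 [459.2 113.   47.3] [[-0.98, -0.19, -0.0], [-0.19, 0.98, 0.0], [0.0, 0.0, -1.0]] 41 [ 26.  39. -65. 117.  45.  54.  37.]
-80 4 ztop 34.3 k [-48.  -47.1 -46.2]
-72 86 ztop 36.7 k [-50.2 -48.1 -46.1]
-64 89 ztop 38.4 k [-50.2 -48.1 -46.2]
-56 92 ztop 40.3 k [-51.1 -48.1 -46.2]
-48 93 ztop 42.5 k [-51.  -48.8 -46.8]
-40 88 ztop 44.4 k [-50.9 -48.8 -46.8]
-32 552 ztop 45.6 k [-63.2 -48.8 -37.1]
-24 240 ztop 35.4 k [-63.  -52.6 -37.1]
tcp g,k -43.39361805645465 -46.96411515912121
```

apply_moves([
  [[0.01,-0.05,-0.5],0,0.45],
  [[0.01,-0.05,-1],0,0.45],
  [[0.01,-0.05,-1.55],0,0.45],
  [[0.01,-0.05,-1.55],0,0.2],
  [[0.01,-0.05,-1.55],0,0],
  [[0.01,-0.05,-1.55],0,0],
  [[0.01,-0.05,-1.55],0,0],
  [[0.01,-0.05,-1.55],0,0],
  [[0.01,-0.05,-1.55],0,0],
  [[0.01,-0.05,-1.55],0,0],
  [[0.01,-0.05,-1.55],0,0],
])

```text
time: 41.95
eef_pos: [460.0, 110.7, 2.5]
ee_rot: [[-0.981, -0.195, 0.001], [-0.195, 0.981, -0.0], [-0.001, -0.0, -1.0]]
wrist_force: [-0.0, -1.4, 2.9]
gripper_width: 3.7
```

apply_moves([
  [[0,0,0.6],0,0],
  [[0,0,1.6],0,0],
  [[0,0,2.8],0,0],
  [[-0.5,0,4],-1.4,0],
  [[-1,-0.3,4],-2.8,0],
  [[-1.33,-0.8,4],-4.2,0],
  [[-1.33,-1.4,4],-5.6,0],
  [[-1.33,-2,4],-7,0],
  [[-1.33,-2.6,4],-8.4,0],
  [[-1.33,-3.2,4],-9.8,0],
  [[-1.33,-3.8,4],-11.2,0],
  [[-1.33,-4.4,4],-12.6,0],
  [[-1.33,-5,4],-14,0],
  [[-1.33,-5.6,4],-15.4,0],
  [[-1.33,-6.2,4],-16.8,0],
  [[-1.33,-6.8,4],-18.2,0],
  [[-1.33,-7,4],-19.6,0],
  [[-1.33,-7,4],-21,0],
  [[-1.33,-7,4],-22.4,0],
  [[-1.33,-7,4],-23.8,0],
])

```text
time: 43.62
eef_pos: [419.5, -99.1, 122.1]
ee_rot: [[0.31, 0.951, -0.0], [0.951, -0.31, 0.0], [0.0, -0.0, -1.0]]
wrist_force: [-0.5, -0.5, -1.5]
gripper_width: 3.9
```

apply_moves([
  [[0.2,0,0],-1.4,0],
  [[0.4,0,0],-2.8,0],
  [[0.6,0,0],-4.2,0],
  [[0.8,0,0],-5.6,0],
  [[1,0,0],-7,0],
  [[1.2,0,0],-8.4,0],
  [[1.4,0,0],-9.8,0],
  [[1.6,0,0],-11.2,0],
  [[1.8,0,0],-12.6,0],
  [[1.8,0,0],-13.3,0],
  [[1.8,0,0],-13.3,0],
])

```text
time: 44.53
eef_pos: [473.9, -98.7, 122.1]
ee_rot: [[0.995, 0.099, -0.0], [0.099, -0.995, 0.0], [-0.0, -0.0, -1.0]]
wrist_force: [-0.5, -0.2, -1.2]
gripper_width: 3.5
```

```bash
cat > ori.py <<'E'
from h import *
s=ctrl.observe();R=np.array(s['ee_rot']);print(s['time'],s['eef_pos'].round(1),'yaw',np.degrees(np.arctan2(R[1,0],R[0,0])).round(1),round(s['gripper_width'],1),s['wrist_force'].round(1))
for n in('wrist','scene','side'):
    im,d=ctrl.capture(n);P=wcloud(s,d) if n=='wrist' else cloud(n,d);Q=(P-s['eef_pos'])@R
    H,S,V=[cv2.cvtColor(im,cv2.COLOR_BGR2HSV)[...,i].astype(int) for i in range(3)]
    m=(d>0)&(S>70)&(H>8)&(H<32)&(np.abs(Q[...,1])<14)&(np.abs(Q[...,0])<75)&(Q[...,2]>-60)&(Q[...,2]<60)
    w=Q[m]
    if len(w)>15:
        r=cv2.minAreaRect(w[:,[0,2]].astype(np.float32));print(n,len(w),r)
        print(cv2.boxPoints(r).round(0).tolist())
E
python3 ori.py
```

```text
44.5333 [473.9 -98.7 122.1] yaw 5.7 3.5 [-0.5 -0.2 -1.2]
wrist 973 ((6.038981914520264, -33.2669563293457), (66.56759643554688, 47.0633430480957), 41.37681579589844)
[[-34.0, -38.0], [-3.0, -73.0], [47.0, -29.0], [15.0, 6.0]]
scene 173 ((-7.9596710205078125, -24.075075149536133), (72.34674835205078, 34.697914123535156), 13.121521949768066)
[[-47.0, -15.0], [-39.0, -49.0], [31.0, -33.0], [23.0, 1.0]]
side 161 ((-6.159433364868164, -29.025405883789062), (71.85569763183594, 45.51622772216797), 15.536035537719727)
[[-47.0, -17.0], [-35.0, -61.0], [35.0, -41.0], [22.0, 3.0]]
```

apply_moves([
  [[0.5,0.05,-0.8],0,0],
  [[0.97,0.1,-1.5],0,0],
  [[0.97,0.1,-2],0,0],
  [[0.97,0.1,-2],0,0],
  [[0.85,0.09,-2.2],0,0],
  [[0.7,0.07,-2.37],0,0],
  [[0.55,0.05,-2.53],0,0],
  [[0.41,0.04,-2.68],0,0],
  [[0.32,0.03,-2.88],0,0],
  [[0.25,0.03,-3.07],0,0],
  [[0.28,0.03,-3.2],0,0],
  [[0.32,0.03,-3.31],0,0],
  [[0.32,0.03,-3.31],0,0],
])

```text
time: 45.77
eef_pos: [481.0, -98.6, 23.0]
ee_rot: [[0.995, 0.102, -0.003], [0.102, -0.995, -0.001], [-0.003, 0.0, -1.0]]
wrist_force: [-7.1, -0.3, 6.3]
gripper_width: 3.7
```

```bash
python3 ori.py
```

```text
45.7667 [481.  -98.6  23. ] yaw 5.8 3.7 [-7.1 -0.3  6.3]
wrist 1137 ((-5.635063171386719, 2.914703369140625), (65.15357971191406, 119.0920181274414), 45.11405944824219)
[[-71.0, 22.0], [14.0, -62.0], [60.0, -16.0], [-25.0, 68.0]]
scene 120 ((-2.368267059326172, -25.479251861572266), (34.17472457885742, 67.78553009033203), 46.97417068481445)
[[-39.0, -15.0], [11.0, -61.0], [34.0, -36.0], [-15.0, 10.0]]
side 104 ((-19.563411712646484, -11.573020935058594), (35.786163330078125, 120.06665802001953), 56.96482849121094)
[[-80.0, 6.0], [21.0, -59.0], [41.0, -29.0], [-60.0, 36.0]]
```

apply_moves([
  [[0,0,-0.12],0,0],
  [[0,0,-0.24],0,0],
  [[0.05,0,-0.3],0,0],
  [[0.12,0.01,-0.32],0,0],
  [[0.2,0.02,-0.32],0,0],
  [[0.2,0.02,-0.32],0,0],
])

```text
time: 46.42
eef_pos: [483.1, -98.5, 12.8]
ee_rot: [[0.995, 0.101, -0.01], [0.101, -0.995, -0.002], [-0.01, 0.0, -1.0]]
wrist_force: [-16.1, -0.6, 9.3]
gripper_width: 3.8
```

```bash
python3 ori.py
```

```text
46.4167 [483.1 -98.5  12.8] yaw 5.8 3.8 [-16.1  -0.6   9.3]
wrist 863 ((-6.097845077514648, -4.2005462646484375), (58.209354400634766, 118.23596954345703), 47.06769561767578)
[[-69.0, 15.0], [17.0, -66.0], [57.0, -23.0], [-30.0, 57.0]]
scene 111 ((-1.9189329147338867, -25.280441284179688), (35.283775329589844, 71.80889892578125), 33.2135124206543)
[[-36.0, -5.0], [3.0, -65.0], [33.0, -46.0], [-7.0, 14.0]]
side 92 ((-16.21796417236328, -7.777397155761719), (37.46923065185547, 108.40048217773438), 50.65223693847656)
[[-70.0, 12.0], [14.0, -57.0], [38.0, -28.0], [-46.0, 41.0]]
```

apply_moves([
  [[-0.4,0,0.2],0,0],
  [[-1,0.5,1],0,0],
  [[-1.8,1.3,2],0,0],
  [[-2,2.5,2.5],0,0],
  [[-2,3.7,2.5],0.5,0],
  [[-2,4.9,2.5],1.06,0],
  [[-2,6.1,2.5],1.06,0],
  [[-2,7.3,2.5],1.06,0],
  [[-2,8.5,2.5],1.06,0],
  [[-1.5,9.5,2.5],1.06,0],
  [[-0.5,10.4,2.4],1.06,0],
  [[0.5,10.68,2.2],1.06,0],
  [[0.82,10.68,2],1.06,0],
  [[0.82,10.68,2],1.06,0],
  [[0.82,10.68,2],1.06,0],
])

```text
time: 47.82
eef_pos: [513.4, 222.1, 73.2]
ee_rot: [[0.981, 0.192, -0.001], [0.192, -0.981, -0.0], [-0.001, 0.0, -1.0]]
wrist_force: [-1.2, -0.3, -0.7]
gripper_width: 3.8
```

```bash
python3 ori.py; python3 -c "
from h import *
s=ctrl.observe();e=s['eef_pos']-[492.7,167.5,0];print('g',e@[.981,.193,0],'k',e@[-.193,.981,0])"
```

```text
47.8167 [513.4 222.1  73.2] yaw 11.1 3.8 [-1.2 -0.3 -0.7]
wrist 1439 ((10.291433334350586, 0.9683303833007812), (28.873210906982422, 119.59420776367188), 13.828675270080566)
[[-18.0, 56.0], [11.0, -61.0], [39.0, -54.0], [10.0, 62.0]]
scene 278 ((-11.816587448120117, 8.747215270996094), (54.56528854370117, 138.56304931640625), 32.52241134643555)
[[-72.0, 52.0], [2.0, -64.0], [48.0, -35.0], [-26.0, 82.0]]
side 213 ((-18.289281845092773, 15.806907653808594), (51.685394287109375, 117.58190155029297), 30.979930877685547)
[[-71.0, 53.0], [-10.0, -48.0], [34.0, -21.0], [-26.0, 80.0]]
g 30.435365031647205 k 49.779167657459915
```

apply_moves([
  [[-0.1,0,-0.3],0,0],
  [[-0.1,0,-0.6],0,0],
  [[-0.1,0,-0.9],0,0],
  [[-0.1,0,-1.17],0,0],
  [[-0.1,0,-1.17],0,0],
])

```text
time: 48.38
eef_pos: [509.6, 222.0, 35.9]
ee_rot: [[0.981, 0.193, -0.003], [0.193, -0.981, -0.002], [-0.003, 0.001, -1.0]]
wrist_force: [-0.0, -0.0, -1.6]
gripper_width: 4.0
```

apply_moves([
  [[0,0,-0.2],0,0],
  [[0,0,-0.4],0,0],
  [[-0.15,-0.03,-0.42],0,0],
  [[-0.33,-0.06,-0.43],0,0],
  [[-0.5,-0.1,-0.46],0,0],
  [[-0.66,-0.13,-0.5],0,0],
  [[-0.8,-0.16,-0.55],0,0],
  [[-0.92,-0.18,-0.6],0,0],
  [[-0.92,-0.18,-0.6],0,0],
])

```text
time: 49.13
eef_pos: [488.2, 218.3, 23.3]
ee_rot: [[0.981, 0.191, 0.01], [0.191, -0.982, 0.003], [0.01, -0.001, -1.0]]
wrist_force: [9.8, -5.0, 16.8]
gripper_width: 3.8
```

```bash
cat > lf.py <<'E'
from h import *
s=ctrl.observe();print(s['time'],s['eef_pos'].round(1),round(s['gripper_width'],1),s['wrist_force'].round(1));T=np.array([492.7,167.5,0]);g=np.array([.981,.193,0]);k=np.array([-.193,.981,0])
e=s['eef_pos']-T;print('tcp g,k',(e@g).round(1),(e@k).round(1))
for n in('scene','side'):
    im,d=ctrl.capture(n);A=cloud(n,d)-T;A=np.stack([A@g,A@k,A[...,2]],-1);H,S,V=[cv2.cvtColor(im,cv2.COLOR_BGR2HSV)[...,i].astype(int) for i in range(3)]
    m=(d>0)&(S>80)&(H>12)&(H<32)&(np.abs(A[...,1]-52)<11)&(np.abs(A[...,0])<60)&(A[...,2]>39)&(A[...,2]<110)
    w=A[m];r=cv2.minAreaRect(w[:,[0,2]].astype(np.float32)) if len(w)>5 else None;print(n,len(w),cv2.boxPoints(r).round(0).tolist() if r else '')
    for z0 in range(39,100,7):
        q=w[(w[:,2]>z0)&(w[:,2]<=z0+7)]
        if len(q)>2:print(z0,len(q),q[:,0].min().round(),q[:,0].max().round(),np.median(q[:,1]).round(1))
E
python3 lf.py
```

```text
49.1333 [488.2 218.3  23.3] 3.8 [ 9.8 -5.  16.8]
tcp g,k 5.4 50.7
scene 64 [[-18.0, 61.0], [-15.0, 37.0], [36.0, 43.0], [34.0, 67.0]]
39 28 -16.0 23.0 51.9
46 18 -12.0 24.0 52.4
53 8 -9.0 27.0 55.0
60 10 -10.0 34.0 55.3
side 21 [[-15.0, 43.0], [-13.0, 35.0], [26.0, 41.0], [25.0, 49.0]]
39 20 -15.0 26.0 53.4
```

apply_moves([
  [[-0.2,-0.04,0],0,0],
  [[-0.4,-0.08,-0.03],0,0],
  [[-0.6,-0.12,-0.06],0,0],
  [[-0.6,-0.12,-0.06],0,0],
])

```text
time: 49.57
eef_pos: [467.3, 214.1, 20.3]
ee_rot: [[0.981, 0.192, 0.005], [0.192, -0.981, 0.001], [0.006, -0.0, -1.0]]
wrist_force: [3.9, -4.5, 14.6]
gripper_width: 4.1
```

```bash
python3 lf.py
```

```text
49.5667 [467.3 214.1  20.3] 4.1 [ 3.9 -4.5 14.6]
tcp g,k -15.9 50.6
scene 41 [[-29.0, 50.0], [-22.0, 31.0], [21.0, 45.0], [15.0, 64.0]]
39 19 -24.0 9.0 51.4
46 12 -29.0 12.0 54.8
53 7 5.0 16.0 55.4
60 3 7.0 10.0 56.9
side 12 [[-21.0, 39.0], [7.0, 39.0], [7.0, 45.0], [-21.0, 46.0]]
39 12 -21.0 7.0 55.6
```

apply_moves([
  [[0,0,-0.15],0,0],
  [[0,0,-0.3],0,0],
  [[-0.1,0,-0.4],0,0],
  [[-0.1,0,-0.4],0,0],
])

```text
time: 50.0
eef_pos: [464.5, 213.5, 8.9]
ee_rot: [[0.981, 0.192, 0.006], [0.192, -0.981, -0.0], [0.005, 0.001, -1.0]]
wrist_force: [0.9, -7.5, 26.7]
gripper_width: 3.5
```

```bash
python3 lf.py; python3 - <<'E'
from h import *
s=ctrl.observe();im,d=ctrl.capture('wrist');P=wcloud(s,d);Q=(P-s['eef_pos'])@np.array(s['ee_rot']);H,S,V=[cv2.cvtColor(im,cv2.COLOR_BGR2HSV)[...,i].astype(int) for i in range(3)]
m=(d>0)&(np.abs(Q[...,1])<4)&(np.abs(Q[...,0])<60)&(Q[...,2]<-12)&(Q[...,2]>-75)&(S>60)&(H>8)&(H<34)
w=Q[m]
for x0 in range(-40,40,5):
    q=w[(w[:,0]>x0)&(w[:,0]<=x0+5)]
    if len(q)>2:print(x0,len(q),'z',np.percentile(q[:,2],[2,50,98]).round(1))
E
```

```text
50.0 [464.5 213.5   8.9] 3.5 [ 0.9 -7.5 26.7]
tcp g,k -18.8 50.6
scene 5 
46 3 4.0 8.0 56.0
side 0 
-10 10 z [-73.1 -71.7 -60.9]
-5 4 z [-73.9 -72.1 -71.5]
0 42 z [-75.  -74.5 -72. ]
5 37 z [-57.  -39.6 -13.5]
10 128 z [-59.  -45.4 -12.9]
15 82 z [-74.2 -72.9 -12.3]
20 128 z [-73.9 -72.4 -13.6]
25 176 z [-72.8 -71.5 -24.7]
30 288 z [-72.2 -70.3 -24.5]
35 68 z [-71.6 -65.7 -23.3]
```

```bash
python3 - <<'E'
from h import *
s=ctrl.observe();im,d=ctrl.capture('wrist');P=wcloud(s,d);Q=(P-s['eef_pos'])@np.array(s['ee_rot']);H,S,V=[cv2.cvtColor(im,cv2.COLOR_BGR2HSV)[...,i].astype(int) for i in range(3)]
m=(d>0)&(np.abs(Q[...,1])<12)&(np.abs(Q[...,0])<60)&(Q[...,2]<0)&(Q[...,2]>-66)&(S>60)&(H>8)&(H<34)
for z0 in range(-66,-12,5):
    w=Q[m&(Q[...,2]>z0)&(Q[...,2]<=z0+5)]
    if len(w)>2:print(z0,len(w),'x',np.percentile(w[:,0],[2,25,50,75,98]).round(1),'y',np.percentile(w[:,1],[5,95]).round(1))
E
```

```text
-66 37 x [-8.3 33.4 34.4 34.9 35.5] y [-6.1  1.2]
-61 53 x [ 9.9 10.5 12.  33.8 34.6] y [-5.2  4.2]
-56 68 x [ 9.7 10.2 10.7 32.1 33.5] y [-5.9  4. ]
-51 58 x [ 9.6 10.2 11.7 31.4 32.7] y [-6.2  4.5]
-46 58 x [ 9.9 10.2 11.7 31.3 32.3] y [-6.2  5.6]
-41 56 x [ 9.9 10.5 11.8 29.9 31.4] y [-6.3  5. ]
-36 40 x [ 9.8 10.1 10.5 11.7 12.1] y [-6.9  5.6]
-31 167 x [10.3 11.8 26.8 39.1 47.2] y [-11.   11.3]
-26 1882 x [11.5 24.5 33.5 41.5 48.7] y [-11.2  11.3]
-21 16 x [48.2 48.7 48.8 48.8 48.8] y [-9.6 10.8]
-16 63 x [ 7.9 16.  48.2 48.7 48.8] y [-9.9 10.2]
```

apply_moves([
  [[0,0,0.2],0,0],
  [[0,0,0.25],0,0.3],
  [[0,0,0.25],0,0.3],
  [[0,0,0.25],0,0.3],
  [[0,0,0.25],0,0.3],
  [[0,0,1],0,0.3],
  [[0,0,2.2],0,0.7],
  [[0,0,3.3],0,0.7],
  [[0,0,3.5],1.4,0.7],
  [[0,0,3.5],2.8,0.7],
  [[0.1,0,3.5],4.2,0.7],
  [[0.2,0,3.5],5.6,0.7],
  [[0.3,0,3.5],7,0.7],
  [[0.3,0,3.5],8.4,0.7],
  [[0.3,0,3.5],9.8,0.7],
  [[0.3,0,3.5],11.2,0.7],
  [[0.3,0,3.5],12.6,0.7],
  [[0.3,0,3.5],14,0.7],
  [[0.3,0,3.5],15.4,0.7],
  [[0.3,0,3.5],16.8,0.7],
])

```text
time: 51.87
eef_pos: [471.0, 213.9, 110.9]
ee_rot: [[-0.095, 0.995, -0.001], [0.995, 0.095, 0.0], [0.0, -0.001, -1.0]]
wrist_force: [0.0, 0.3, 0.4]
gripper_width: 64.5
```

```bash
python3 tops.py; python3 lf.py | grep -v '^[0-9]* [0-9]* -'
```

```text
51.8667 [471.  213.9 110.9] [0.  0.3 0.4] 64.48728240387597
z 39 56 g [-30.6  -5.5] k [52.  52.8 53.3]
z 45 9 g [-2.3  1.8] k [56.3 57.1 57.7]
z 45 70 g [-31.2  -5.1] k [51.9 52.6 53.5]
z 51 14 g [-4.1  3. ] k [55.6 56.9 57.8]
z 51 55 g [-31.2  -5.8] k [52.  52.6 53.2]
z 57 20 g [-4.4  3.5] k [55.1 56.8 57.6]
z 57 75 g [-30.4  -5.4] k [52.  52.5 53.3]
z 63 26 g [-4.6  4.1] k [55.  56.4 58. ]
z 63 66 g [-31.2  -5.6] k [51.9 52.4 53.1]
z 69 102 g [-31.4   3.5] k [52.1 52.9 57.8]
z 75 128 g [-30.7   3.8] k [52.  52.8 57.5]
z 81 324 g [-30.9   3.6] k [48.5 51.3 57.2]
51.9167 [471.  213.6 110.7] 64.5 [-0.1 -0.6 -0.2]
tcp g,k -12.4 49.5
scene 167 [[-34.0, 85.0], [-32.0, 39.0], [4.0, 40.0], [3.0, 86.0]]
side 140 [[-31.0, 86.0], [-30.0, 39.0], [4.0, 39.0], [4.0, 87.0]]
```

The leaf now stands upright in the far groove (g -31..4, top at 85), knuckle at +x, bulging +y. I grip it by its edges.

apply_moves([
  [[-0.04,0.01,-0.4],1.12,0.7],
  [[-0.04,0.01,-1.3],1.12,0.7],
  [[-0.04,0.01,-2.2],1.12,0.7],
  [[-0.04,0.01,-2.56],1.12,0.7],
  [[-0.04,0.01,-2.56],1.12,0.7],
  [[-0.04,0.01,-2.56],1.12,0],
  [[-0.04,0.01,-2.56],1.12,0],
  [[-0.04,0.01,-2.56],1.12,0],
  [[-0.04,0.01,-2.56],1.12,0],
  [[-0.04,0.01,-2.56],1.12,0],
  [[-0.04,0.01,-2.56],1.12,0],
  [[-0.04,0.01,-2.56],1.12,0],
  [[-0.04,0.01,-2.56],1.12,0],
])

```text
time: 53.1
eef_pos: [470.6, 214.6, 35.1]
ee_rot: [[-0.185, 0.983, 0.001], [0.983, 0.185, 0.001], [0.0, 0.001, -1.0]]
wrist_force: [-0.5, -0.3, 5.7]
gripper_width: 34.9
```

apply_moves([
  [[0,0,0.6],0,0],
  [[0,0,1.6],0,0],
  [[-0.2,0,2.8],0,0],
  [[-0.8,-0.5,4],0,0],
  [[-1.6,-1.4,4.5],-1.4,0],
  [[-1.69,-2.4,4.5],-2.8,0],
  [[-1.69,-3.4,4.5],-4.2,0],
  [[-1.69,-4.4,4.5],-5.6,0],
  [[-1.69,-5.4,4.5],-7,0],
  [[-1.69,-6.4,4.5],-8.4,0],
  [[-1.69,-7.4,4.5],-9.8,0],
  [[-1.69,-8.4,4.5],-11.2,0],
  [[-1.69,-9.4,4.5],-12.6,0],
  [[-1.4,-10.2,4.5],-14,0],
  [[-0.8,-10.2,4.5],-15.4,0],
  [[0,-10.2,4.5],-16.8,0],
  [[0.8,-10.2,4.5],-18.2,0],
  [[1.6,-10.2,4.5],-19,0],
  [[1.8,-10.2,4.5],-19,0],
  [[1.8,-10.2,4.5],-19,0],
])

```text
time: 54.77
eef_pos: [525.2, -91.3, 169.1]
ee_rot: [[0.995, 0.101, -0.0], [0.101, -0.995, 0.001], [-0.0, -0.001, -1.0]]
wrist_force: [-0.2, 0.3, -0.8]
gripper_width: 35.5
```

```bash
python3 edges.py; python3 -c "
from h import *
print(ctrl.observe()['ee_rot'].round(3).tolist())"
```

```text
54.7667 [525.2 -91.3 169.1] 35.52585509044118 [-0.2  0.3 -0.8]
-47 340 [  3.4   6.4 -42.2] y -18.1 17.1
-39 395 [  3.1   0.8 -35.4] y -18.2 17.0
-31 346 [  3.   -1.3 -27.6] y -18.2 17.1
-23 307 [  2.9  -1.9 -19.7] y -18.8 16.1
-15 249 [  2.8  -3.7 -11.8] y -19.3 15.8
-7 204 [ 2.6 -4.5 -2. ] y -19.0 11.3
1 181 [ 2.6 -3.3  5.6] y -19.2 11.6
9 168 [ 2.6 -5.4 12.1] y -19.5 11.4
17 78 [ 2.3 -0.8 19.5] y -19.6 11.1
[[0.995, 0.101, -0.001], [0.101, -0.995, 0.001], [-0.001, -0.001, -1.0]]
```

apply_moves([
  [[1,-0.03,0],0,0],
  [[1.9,-0.04,0],0,0],
  [[1.9,-0.04,-0.3],0,0],
  [[1.9,-0.04,-0.9],0,0],
  [[1.9,-0.04,-1.3],0,0],
  [[1.9,-0.04,-1.5],0,0],
  [[1.9,-0.04,-1.5],0,0],
])

```text
time: 55.4
eef_pos: [579.0, -93.3, 123.0]
ee_rot: [[0.995, 0.1, -0.003], [0.1, -0.995, 0.0], [-0.003, -0.0, -1.0]]
wrist_force: [-0.3, 1.0, -1.0]
gripper_width: 35.0
```

apply_moves([
  [[0.08,0.03,0.05],0,0],
  [[0.08,0.03,0.05],0,0],
])

```text
time: 55.57
eef_pos: [584.3, -92.0, 127.2]
ee_rot: [[0.995, 0.099, 0.002], [0.099, -0.995, 0.0], [0.002, 0.0, -1.0]]
wrist_force: [0.2, -0.5, -1.3]
gripper_width: 35.2
```

apply_moves([
  [[-0.06,0,0],0,0],
  [[-0.06,0,-0.1],0,0],
  [[-0.06,0,-0.2],0,0],
  [[-0.06,0,-0.34],0,0],
  [[-0.06,0,-0.34],0,0],
  [[-0.06,0,-0.34],0,0],
])

```text
time: 56.07
eef_pos: [581.9, -92.1, 115.6]
ee_rot: [[0.995, 0.099, 0.0], [0.099, -0.995, 0.0], [0.0, -0.0, -1.0]]
wrist_force: [1.2, 0.7, -0.8]
gripper_width: 34.9
```

apply_moves([
  [[-0.17,-0.02,-0.01],0,0],
  [[-0.34,-0.03,-0.03],0,0],
  [[-0.5,-0.05,-0.08],0,0],
  [[-0.63,-0.06,-0.14],0,0],
  [[-0.76,-0.08,-0.22],0,0],
  [[-0.89,-0.09,-0.3],0,0],
  [[-0.98,-0.1,-0.38],0,0],
  [[-1.07,-0.11,-0.46],0,0],
  [[-1.07,-0.11,-0.46],0,0],
])

```text
time: 56.82
eef_pos: [548.7, -95.7, 101.4]
ee_rot: [[0.995, 0.099, -0.001], [0.099, -0.995, -0.0], [-0.001, -0.0, -1.0]]
wrist_force: [1.7, 1.4, 3.8]
gripper_width: 33.8
```

```bash
python3 tilt.py
```

```text
56.8167 [548.7 -95.7 101.4] 33.8 [1.7 1.4 3.8] [ 0.2  -0.5  -0.01]
-47 85 [  2.7  -4.3 -39.9]
-39 383 [  6.2  -5.9 -35. ]
-31 354 [ 12.6  -6.1 -27.1]
-23 310 [ 18.8  -5.7 -19.3]
-15 285 [ 25.3  -6.  -11. ]
-7 269 [31.7 -6.1 -3.1]
1 23 [34.9 -9.9  1.6]
tilt 38.4
```

Tilted 38 degrees; push it in and release.

apply_moves([
  [[0.12,0.01,-0.14],0,0],
  [[0.25,0.02,-0.28],0,0],
  [[0.38,0.04,-0.42],0,0],
  [[0.52,0.05,-0.55],0,0],
  [[0.63,0.06,-0.65],0,0],
  [[0.63,0.06,-0.65],0,0],
])

```text
time: 57.37
eef_pos: [567.7, -93.5, 80.7]
ee_rot: [[0.995, 0.099, -0.003], [0.099, -0.995, 0.001], [-0.003, -0.001, -1.0]]
wrist_force: [2.2, -0.5, -8.5]
gripper_width: 33.5
```

apply_moves([
  [[0,0,0],0,0.6],
  [[0,0,0],0,0.6],
  [[0,0,0],0,0.6],
  [[0,0,0],0,0.6],
  [[0,0,0],0,0.6],
  [[0,0,0],0,0.6],
  [[-0.5,0,0.8],0,0.6],
  [[-1.3,0,2],0,0.6],
  [[-2.6,-1,3],0,0.6],
  [[-3.5,-2.5,3],0,0.6],
  [[-3.5,-3.2,3],0,0.6],
  [[-3.5,-3.2,3],0,0.6],
])

```text
time: 58.37
eef_pos: [460.2, -198.1, 173.4]
ee_rot: [[0.996, 0.09, -0.001], [0.09, -0.996, -0.005], [-0.001, 0.005, -1.0]]
wrist_force: [-0.5, -0.4, -0.4]
gripper_width: 55.0
```

```bash
python3 slotview.py "[581.6,-91.3,100]" "[-.571,-.058,.819]" e1.png; python3 slotview.py "[597.1,-278.1,100]" "[-.567,.089,.819]" e2.png; python3 - <<'E'
from h import *
s=ctrl.observe();im,d=ctrl.capture('wrist')
z=np.load('w3.npz');s0=dict(eef_pos=z['p'],ee_rot=z['R'])
P=wcloud(s,d);P0=wcloud(s0,z['d'])
for nm,C,n,ay in[('blue',[581.6,-91.3,100],[-.571,-.058,.819],[-.101,.995,0]),('yellow',[597.1,-278.1,100],[-.567,.089,.819],[.155,.988,0])]:
    C,n,ay=map(np.array,(C,n,ay));ax=np.cross(ay,n)
    for t,I,Q,dd in(('now',im,P,d),('start',z['im'],P0,z['d'])):
        B=np.stack([(Q-C)@ax,(Q-C)@ay,(Q-C)@n],-1);m=(dd>0)&(B[...,0]>-9)&(B[...,0]<14)&(np.abs(B[...,1])<25)
        h=B[m][:,2];print(nm,t,m.sum(),'height above lid pctl',np.percentile(h,[0,5,50,95,100]).round(1))
# things left alone: compare before/after in scene and side
for nm in('scene','side'):
    z=np.load(nm+'0.npz');b,_=ctrl.capture(nm);df=cv2.absdiff(z['im'],b).max(2)>45
    P=cloud(nm,z['d'])
    k,l,st,c=cv2.connectedComponentsWithStats(cv2.morphologyEx(df.astype(np.uint8),cv2.MORPH_OPEN,np.ones((2,2),np.uint8)))
    print(nm,[(st[i].tolist(),np.median(P[l==i],0).round().tolist()) for i in range(1,k) if st[i,4]>12])
E
```

```text
58.3667 [ 460.2 -198.1  173.4] [ 43.  18. -33. 107.  12.  58. -80.]
[211.  58.]
px standing proud of the lid: 0 
58.4167 [ 461.6 -195.1  173.1] [ 43.  18. -33. 107.  12.  58. -80.]
[433.  61.]
px standing proud of the lid: 0 
blue now 2450 height above lid pctl [-23.5 -20.1   0.8 248.2 253.3]
blue start 813 height above lid pctl [-23.1 -20.2  -0.8   1.    2.2]
yellow now 4689 height above lid pctl [-23.5 -16.4 233.4 248.2 250.9]
yellow start 825 height above lid pctl [-22.8 -20.5  -0.7   1.1 212.7]
scene [([572, 0, 18, 63, 901], [-16.0, -115.0, 573.0]), ([385, 18, 19, 24, 269], [979.0, -1013.0, 522.0]), ([390, 45, 6, 4, 17], [978.0, -1013.0, 436.0]), ([386, 52, 30, 34, 480], [736.0, -728.0, 397.0]), ([510, 74, 12, 3, 29], [214.0, -556.0, 409.0]), ([506, 80, 21, 19, 294], [203.0, -538.0, 365.0]), ([383, 92, 36, 26, 480], [760.0, -709.0, 206.0]), ([543, 97, 2, 10, 20], [0.0, -3.0, 432.0]), ([503, 104, 18, 26, 251], [195.0, -509.0, 295.0]), ([410, 114, 9, 9, 44], [635.0, -664.0, 180.0]), ([374, 121, 26, 28, 370], [757.0, -661.0, 100.0]), ([402, 123, 5, 19, 46], [683.0, -662.0, 107.0]), 
[... 1603 characters left out ...]
 20, 271], [644.0, -851.0, -156.0]), ([343, 132, 19, 21, 225], [549.0, -286.0, 66.0]), ([491, 135, 8, 3, 22], [51.0, 20.0, 344.0]), ([495, 143, 14, 18, 61], [25.0, 60.0, 329.0]), ([536, 145, 4, 8, 17], [-64.0, 19.0, 328.0]), ([350, 150, 42, 28, 442], [485.0, -271.0, 1.0]), ([497, 150, 7, 21, 101], [24.0, 82.0, 306.0]), ([386, 155, 15, 13, 128], [389.0, -315.0, 1.0]), ([526, 184, 5, 3, 14], [-65.0, 38.0, 222.0]), ([501, 189, 10, 2, 20], [-10.0, 66.0, 211.0]), ([450, 197, 13, 15, 103], [117.0, -120.0, 1.0]), ([322, 198, 11, 10, 84], [502.0, 119.0, 68.0]), ([318, 212, 12, 9, 77], [491.0, 170.0, 58.0]), ([450, 213, 7, 4, 21], [120.0, -47.0, 3.0]), ([316, 221, 13, 10, 102], [479.0, 217.0, 51.0])]
```

```bash
python3 - <<'E'
from h import *
print(ctrl.observe()['time'], ctrl.hand_in())
E
```

```text
the job is handed in; nothing more can be done
58.6167 None
```

All three leaves are posted: both left-hand ones into the blue box and the right-hand one into the yellow box. I handed in at 58.6 s, under the 72 s limit; no verdict was reported.

**What went wrong on the way:**
- **First grasp:** the fingers closed empty twice. The fingertips sit about 27 mm behind the reported TCP, not 8 mm ahead of it, and I corrected for that.
- **Right-hand leaf:** it hung about 10 degrees skewed in the grip. I straightened it by nudging it against the blue box's side wall, with about 10 N on the wall. It was still twisted about 11 degrees in the jaws part-way into the slot, but went in with little force and dropped.
- **leaf_left_a:** it tipped over when I tried to slide it along its groove away from the hood; the wrist force reached about 29 N. I levered it up on the blue box's front edge, stood it in the far groove, and posted it from there. While standing it up the wrist read 27 N with the fingertips at about rack height, so part of that may have been the fingers on the rack.

**Last checks:**
- Nothing stands proud of either lid.
- The depth readings go about 20 mm down into both slots, as they did when empty.
- I could not see inside the boxes, so that the leaves lie right inside is inferred from this.
- Comparing the scene before and after showed no change at the tweezers or the dish. There was some difference near the brush and the yellow box. I took it for the arm and its shadow, since the gripper never came near the brush, but did not confirm it.

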